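# Lock the resin mixing tubs away

## Task

Put the resin-only mixing tubs away under lock: nest all the tubs that are out, largest at the bottom, standing level inside the open wooden chest, then shut its lid. Fit the T-handled key fully into the lock in the lid, turn it clockwise to its stop (about a quarter turn) to lock the chest, then draw the key out and stand it back fully home in the slot of its block. Leave the glue bottle, the dropper bottle and the timer where they stand.

Things in the scene. Friction and masses are not known exactly. Their poses are not given: they have to be found in the camera images.
- chest: Open birch-plywood chest, fixed to the table, 220 x 220 mm outside, 93 mm high without its lid, walls 10 mm, inside 200 x 200 mm, inner floor 8 mm above the table. Origin: centre of its underside. Its +x side carries the lid's hinge (at x = +110 mm, z = 93 mm, along y), its -x side is the front where the lock closes; the chest stands with the hinge on the side away from the robot, the front towards it.
- lid (a joint): Lid of the chest, rad: 0 = shut, 1.92 = leaning fully back. The lid is a 220 x 220 mm plate 12 mm thick, 0.35 kg. It starts open and leaning back past the upright, and stays there; once drawn past the upright (below about 1.2) it sinks shut by its own weight in about 2 s, slowed by a damped hinge.
- lid_edge (a point): Middle of the lid's free front edge (in mid-thickness, 220 mm from the hinge axis); axes of the lid (when shut as the chest's): -x points from the hinge to this edge, z is the normal of the lid, pointing up when shut.
- lock (a joint): Lock cylinder in the lid, rad, grows clockwise seen from above the shut lid; 0 = unlocked, 1.571 = locked (stop at both ends; its cam is then under the strike lip of the front wall, so that the lid cannot open, and a lock that is turned beforehand keeps the lid from shutting). Stiff (0.07 N m), stays where it is left. It starts anywhere between 0 and 0.4.
- lock_face (a point): Centre of the outer face of the lock cylinder, brass, inside a steel ring (inside radius 20 mm, about flush with the face); it lies 40 mm in from the lid's front edge, 20 mm above the lid's underside (8 mm above its top; 113 mm over the table when shut). In the face is a straight-through slot 27 mm long along this point's y axis and 10 mm wide along its x axis; the slot turns with the lock. The key fits either way round.
- key_grip (a point): Loose steel T key, 78 mm tall, 0.08 kg; this point is the middle of its cross-bar. The bar is 66 mm long along this point's x, 13 mm wide along y (grasp it across this width), 18 mm high along z. Below it a 12 mm shaft, then a round collar 31 mm across whose underside (shoulder) is 49 mm below this point, and below the collar a flat blade 24 mm long along x, 7 mm thick along y, reaching 20 mm below the shoulder with a tapered tip. It starts upright in its block.
- key_shoulder (a point): Middle of the underside of the key's collar, where the blade begins. It rests on the lock's face when the key is fully in the lock, and on the block's top when the key is home in its block.
- block_slot (a point): Middle of the top of the key's wooden block (fixed, 70 x 70 mm, 40 mm high); a slot 28 mm long along this point's x and 11 mm wide along y, 26 mm deep, opens here. Either way round fits. A blue drawer cabinet, about 0.26 m high with its handle, stands between the block and the robot (nearer than 0.33 m ahead).
- tub_large_c (a point): Loose white straight-sided open mixing tub, 150 mm across, 60 mm high, 0.12 kg; the point is on its axis half-way up (30 mm). All tubs: wall 4 mm, floor 5 mm thick, 2 mm smaller in radius at the foot than at the rim; they can be picked up by pinching the wall at the rim.
- tub_medium_c (a point): The same kind of tub, 100 mm across, 58 mm high, 0.08 kg; point on its axis half-way up (29 mm). It may be absent.
- tub_small_c (a point): The same kind of tub, 60 mm across, 56 mm high, 0.05 kg; point on its axis half-way up (28 mm). Any one of the three tubs may be absent; two or three are out.
- glue: Glue bottle, 35 x 47 x 154 mm, a bystander; origin at the centre of its underside. It, the dropper bottle and the timer stand in a fixed low sheet tray beyond the tubs, whose rim, 26 mm high, begins 0.64 m ahead of the robot.
- dropper: Dropper bottle, 28 mm across, 85 mm tall, a bystander; origin at the centre of its underside.
- timer: Round kitchen timer, 69 mm across, 43 mm tall, a bystander; origin at the centre of its underside.

How it is judged:
By the outcome, as a careful person would: the job done as asked, in the order asked, and still so for the second after the job is handed in, with the robot touching nothing.
Of tub_large, tub_medium, tub_small only 2 to 3 are there at a start; the rules pass over those that are not, and their reading is None.
At some moment in a run one of tub_large, tub_medium, tub_small may be knocked a few centimetres aside while the robot is not near it.
It also fails if it takes over 208 s, if anything falls off the work surface, if the arm or the gripper's body presses on something with over 40 N, if the wrist force passes 120 N, or if a joint passes its speed limit or range.

## Robot

A 7-joint arm with a two-finger parallel gripper is mounted at the origin on the work surface; the furniture and walls round the work are solid. World frame = base frame: x ahead of the robot, y to its left, z up, the work surface at z = 0. Lengths are in m, angles in rad, forces in N, time in s.
With the tool pointing down it reaches from about 0.4 to 0.85 m from the base axis. Payload 4.5 kg.
Tool frame: the origin (TCP) lies at the very end of the fingers, on their centre line; the grasp point (between the pads) lies 19 mm behind it; z points along the fingers, y is the line along which they close (so a half turn about z gives the same grasp; the last joint's range is limited). The gripper opens to 88 mm and grips with 3 to 60 N. Pads are 18 mm wide; open, the fingers measure 123 mm over their backs; the gripper's body (75 mm by 187 mm) begins 45 mm behind the grasp point.
Start: joints at [0.034, 0.689, -0.195, 1.565, 0.157, 0.902, -0.215], TCP at [0.625, 0, 0.239] pointing down, gripper open.
Joint ranges: [-3.01, 3.01], [-0.46, 2.08], [-1.47, 1.51], [0.13, 2.56], [-1, 4.14], [0.04, 2.09], [-2.66, 2.66]. Speed limits (rad/s): [2.57, 2.57, 3.14, 3.14, 3.14, 3.14, 3.14].

## Interface

Orientations are given as a unit quaternion [w, x, y, z].
In Python, from cell import robot gives the robot as it stands. The module is installed in compiled form; this text tells all that it offers.
- The arm moves only by the tool step_arm, never from a script. Its argument "targets" is a list of rows, each an object of numbers: "x", "y", "z": the shift along the tool's x, y, z scaled (see below); "ax", "ay", "az": the turn, a rotation vector about the tool's x, y, z scaled (see below); "grip": the gripper command: -1 is shut, 1 is fully open, values between are in proportion. In form: [{"x": .., "y": .., "z": .., "ax": .., "ay": .., "az": .., "grip": ..}, ...]. A call has 1 to 20 rows; each row is the pose to reach, as a shift and turn from the pose commanded when the call began, along the tool's axes at that moment; what a row does not reach only later rows make up. The controller multiplies each number of a shift by 0.75 m and each number of a turn by pi/2 rad. A row lasts 1/10 s, in which the tool goes at most 50 mm and 8.59 degrees, less where a joint would pass 70% of its speed; a pose out of reach is approached as far as the arm can. A call with a number of a shift or a turn outside -1 to 1 is refused whole. A call with a gripper value outside its range is refused whole. The fingers move at their own pace and stop on an object; "squeeze" is the grip in N (left out, the last holds). Time passes only in rows, so rows that repeat a pose let the fingers close. It gives the time, the measured TCP pose, the force, the opening and the grip force at its end, in the units of the state.
- robot.read_state(): the state, without advancing time (a new reading comes with each control period).
- robot.grab_frame(name): name is "scene" or "side" or "wrist"; returns the picture (480x640x3 uint8, red, green, blue); there is no depth.
- robot.get_calibration(name): a dict with "fx", "fy", "cx", "cy" (pixels), "camera_from_world" (4x4, takes a point from world to camera coordinates). Camera axes: x right, y up, looking along -z (the intrinsics and any distortion apply to the point x, -y, -z); pixel columns grow to the right and rows downward; lengths in m; the calibration is good to about 2 mm. A picture is of the moment at which its call begins: read the wrist's pose just before it. get_calibration takes no time and is no camera call; for the wrist camera it gives the pose at the moment of the call.
- robot.job_done(): hands the job in; it is judged then, once.
Trained networks look in the newest picture that a camera, given by its name, has taken for a name from the list of things; names that differ only in an ending like _2 or _b are one class to them, and where a whole thing is asked for, a point or a joint stands for the part that bears it (a point fixed in the world has none). Each returns a list of dicts, best first, with "p" (0 to 1); they miss things now and then, are a little off and sometimes report something else, mostly with a low value. They report only what shows in the picture. A call takes as long as a camera call.
- robot.trace(camera, target): "region" (480x640 bool, what is visible of it) and "box" ([left, top, right, bottom] in pixels, round what is visible of it).
The state is a dict: "time_s": time; "joint_pos": joint angles; "joint_velocities": joint speeds; "effort": joint torques, N m; "ee_pos": TCP position; "orientation": TCP orientation; "force": force on the tool from outside, world axes, zero at the start; "moment": the same for the moment, N m; "width": finger opening in m; "finger_force": force on a finger pad.
Only numpy, scipy, OpenCV 4.12 (cv2) and the standard library are available. Lean on these libraries where they do the work, as an engineer would, in place of code of your own. Each camera call takes 0.05 s, during which the arm holds its last target. There are 200 camera calls.

## Working session

There is one attempt and no reset: what is moved stays moved. The work goes in short steps, Python scripts to look and compute and a tool call to move; the robot and the scene stay as the last step left them, time stands still between calls to the robot, and variables do not carry over. Pictures are saved under pics/ and viewed, at most 14 in all, crops included, and the job is handed in when it is done.

Besides the shell and the picture viewer there is one more tool, called after "Call:" as a command line: name --argument value ..., lists and objects as JSON in quotes. step_arm: Moves the arm, as the interface text tells. Shifts and turns lie within -1 to 1; 1 stands for 0.75 m of shift or pi/2 rad of turn. Its arguments: {"type":"object","properties":{"targets":{"type":"array"},"squeeze":{"type":"number"}},"required":["targets"]}

```bash
mkdir -p pics; cat > h.py <<'E'
import numpy as np, cv2
from cell import robot
from scipy.spatial.transform import Rotation as R
def cal(n):
    c=robot.get_calibration(n); return c,np.array(c["camera_from_world"])
def proj(n,P,c=None):
    c,T=c or cal(n); P=np.atleast_2d(P); q=(T[:3,:3]@P.T).T+T[:3,3]
    return np.c_[c["cx"]+c["fx"]*q[:,0]/-q[:,2], c["cy"]-c["fy"]*q[:,1]/-q[:,2]]
def back(n,uv,z,c=None):
    "pixels -> world points on plane z"
    c,T=c or cal(n); uv=np.atleast_2d(np.asarray(uv,float))
    d=np.c_[(uv[:,0]-c["cx"])/c["fx"],-(uv[:,1]-c["cy"])/c["fy"],-np.ones(len(uv))]@T[:3,:3]
    o=-T[:3,:3].T@T[:3,3]; return o+d*((z-o[2])/d[:,2])[:,None]
def snap(n,f=None):
    im=robot.grab_frame(n)
    if f: cv2.imwrite(f"pics/{f}.png",im[:,:,::-1])
    return im
def st():
    s=robot.read_state(); r=R.from_quat(np.roll(s["orientation"],-1)); return s,np.array(s["ee_pos"]),r
E
python3 - <<'E'
from h import *
for n in ["scene","side","wrist"]:
    snap(n,n+"0"); c,T=cal(n); print({k:v for k,v in c.items() if k!="camera_from_world"}, (-T[:3,:3].T@T[:3,3]).round(3), T[2,:3].round(2))
    for t in ["tub_large_c","tub_medium_c","tub_small_c","key_grip","chest","lock_face","block_slot","lid"]:
        try: print(n,t,[(round(d["p"],2),d["box"]) for d in robot.trace(n,t)[:2]])
        except Exception as e: print(t,e)
s,p,r=st(); print(p,r.as_matrix().round(3),s["time_s"])
a,b=[cv2.imread(f"pics/{n}0.png") for n in ("scene","side")]
E
```

```text
{'fx': 561.4650570885594, 'fy': 561.4650570885594, 'cx': 312.45154564297957, 'cy': 235.862573124119} [ 0.016 -0.923  0.714] [-0.42 -0.75  0.52]
scene tub_large_c [(0.63, [338.3, 272.1, 415.7, 344.7]), (0.47, [275.3, 104.0, 290.1, 118.0])]
scene tub_medium_c []
scene tub_small_c [(0.76, [291.3, 265.4, 314.0, 302.1]), (0.54, [277.6, 103.2, 291.2, 119.9])]
scene key_grip [(0.78, [376.7, 329.8, 419.3, 366.1]), (0.2, [261.1, 84.9, 309.1, 197.0])]
scene chest [(0.76, [186.0, 83.0, 307.3, 252.6])]
scene lock_face [(0.69, [278.6, 99.8, 291.5, 119.5])]
scene block_slot [(0.82, [372.7, 345.3, 422.2, 390.1]), (0.69, [187.2, 82.5, 306.4, 249.2])]
scene lid [(0.6, [264.6, 87.4, 308.4, 196.7])]
{'fx': 479.7098753615549, 'fy': 479.7098753615549, 'cx': 313.85624022936764, 'cy': 242.56799667048293} [0.174 0.9   0.509] [-0.33  0.86  0.38]
side tub_large_c [(0.63, [304.0, 219.9, 361.4, 262.1]), (0.47, [147.9, 162.2, 258.4, 330.6])]
side tub_medium_c [(0.73, [260.4, 235.2, 268.0, 268.1]), (0.44, [343.2, 249.8, 369.6, 280.5])]
side tub_small_c [(0.63, [343.1, 254.0, 369.7, 280.2])]
side key_grip [(0.71, [364.1, 201.4, 380.5, 225.8])]
side chest [(0.94, [148.3, 162.8, 364.6, 425.1])]
side lock_face [(0.7, [198.6, 184.0, 221.0, 216.0])]
side block_slot [(0.86, [357.2, 219.1, 388.6, 241.3]), (0.7, [364.7, 204.7, 379.3, 223.1])]
side lid [(0.78, [148.0, 161.4, 256.5, 326.9])]
{'fx': 396.85828653651237, 'fy': 396.85828653651237, 'cx': 316.4878402031345, 'cy': 237.7629741363702} [0.626 0.076 0.384] [-0.    0.29  0.96]
wrist tub_large_c [(0.86, [157.1, 340.0, 304.9, 463.3])]
wrist tub_medium_c []
wrist tub_small_c []
wrist key_grip []
wrist chest [(0.79, [45.5, 1.7, 259.9, 25.4])]
wrist lock_face []
wrist block_slot []
wrist lid []
[6.25010390e-01 1.15703881e-05 2.38728855e-01] [[-0.  1.  0.]
 [ 1.  0. -0.]
 [-0.  0. -1.]] 1.35
```

View pics/scene0.png

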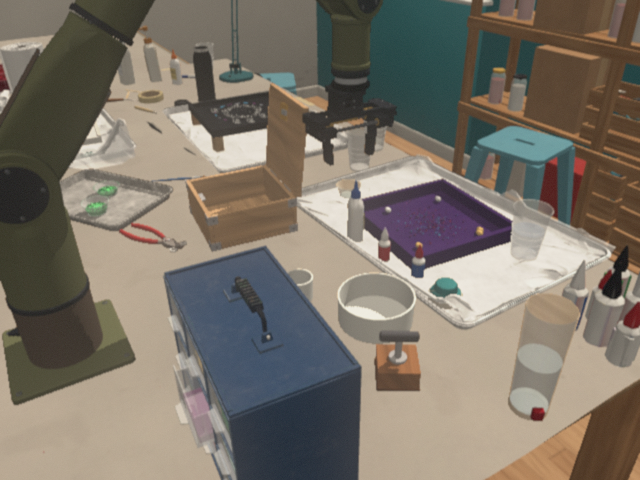

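View pics/side0.png

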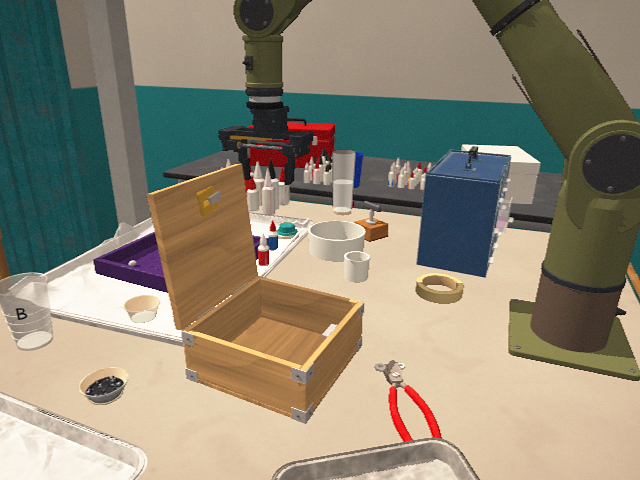

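The scene shows the chest at (245,200) with the lid open. A large tub is at (376,305), a small tub at (303,284), and the key stands in its block at (398,360). The side view agrees: tubs at (336,240) and (357,266), key at (373,215). I see no medium tub.

```bash
cat > m1.py <<'E'
from h import *
from scipy.optimize import least_squares
def tri(obs):  # obs: list of (cam,uv)
    f=lambda P: np.concatenate([(proj(n,P)[0]-uv) for n,uv in obs])
    r=least_squares(f,[.6,0,.05]); return r.x.round(4), r.fun.round(1)
def cen(b): return np.array([(b[0]+b[2])/2,(b[1]+b[3])/2])
print("large",tri([("scene",cen([338.3,272.1,415.7,344.7])),("side",cen([304,219.9,361.4,262.1]))]))
print("small",tri([("scene",np.array([303,284])),("side",cen([343.1,254,369.7,280.2]))]))
print("keybar",tri([("scene",np.array([399,337])),("side",np.array([373,206]))]))
print("lock",tri([("scene",np.array([284,110])),("side",np.array([208,198]))]))
# chest corners top rim z=.093
print("chest scene",back("scene",[[189,205],[206,243],[298,200],[272,167]],[0.093]).round(3).tolist())
print("chest side",back("side",[[303,367],[363,306],[188,327],[256,277]],[0.093]).round(3).tolist())
print("wrist large rim", back("wrist",[[157,400],[305,400],[230,463],[230,340]],0.06).round(3).tolist())
E
python3 m1.py
```

```text
large (array([ 0.5464, -0.2297,  0.0246]), array([ 0.6, -0.7,  1. ,  0.9]))
small (array([ 0.4499, -0.0956,  0.0307]), array([-1.9,  1.8, -2.4, -1.8]))
keybar (array([ 0.4807, -0.3767,  0.09  ]), array([-0.1,  0.1, -0.2, -0.1]))
lock (array([0.6058, 0.2548, 0.2759]), array([ 0.1, -0.3,  0.1,  0.2]))
chest scene [[0.34, 0.251, 0.093], [0.313, 0.067, 0.093], [0.572, 0.136, 0.093], [0.605, 0.342, 0.093]]
chest side [[0.384, 0.385, 0.093], [0.352, 0.189, 0.093], [0.592, 0.358, 0.093], [0.575, 0.158, 0.093]]
wrist large rim [[0.471, -0.188, 0.06], [0.615, -0.188, 0.06], [0.537, -0.265, 0.06], [0.546, -0.122, 0.06]]
```

View pics/wrist0.png

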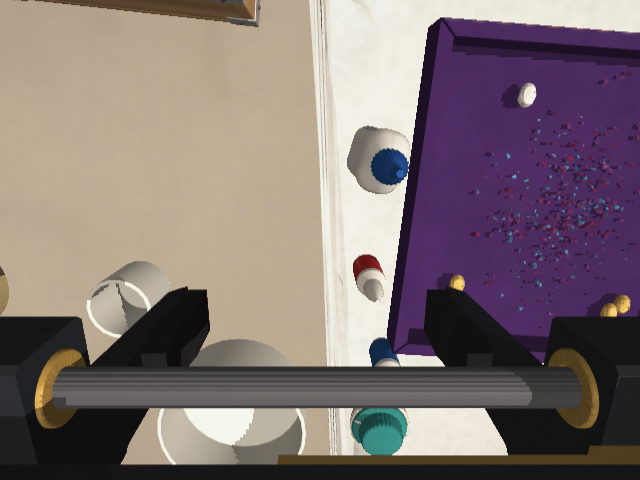

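The wrist view shows the large tub's rim at about (231,425) and the small tub's at (120,305). I'll move over the large tub and take a close look.

Call:
step_arm --targets '[{"x":-0.33,"y":-0.2,"z":0.05,"grip":0},{"x":-0.33,"y":-0.2,"z":0.05,"grip":0},{"x":-0.33,"y":-0.2,"z":0.05,"grip":0},{"x":-0.33,"y":-0.2,"z":0.05,"grip":0},{"x":-0.33,"y":-0.2,"z":0.05,"grip":0},{"x":-0.33,"y":-0.2,"z":0.05,"grip":0},{"x":-0.33,"y":-0.2,"z":0.05,"grip":0},{"x":-0.33,"y":-0.2,"z":0.05,"grip":0},{"x":-0.33,"y":-0.2,"z":0.05,"grip":0},{"x":-0.33,"y":-0.2,"z":0.05,"grip":0}]'

```text
$.targets[0]: bad value
```

```bash
python3 - <<'E'
from h import *
s,p,r=st(); print(p,s["time_s"],s["width"])
im=snap("wrist","w1"); c=cal("wrist")
for t in ["tub_large_c","tub_small_c","key_grip","block_slot"]:
    for d in robot.trace("wrist",t)[:2]:
        b=d["box"]; print(t,round(d["p"],2),np.round(b))
E
```

```text
[6.25010390e-01 1.15703881e-05 2.38728855e-01] 1.35 0.08804503860527509
tub_large_c 0.65 [159. 338. 307. 460.]
tub_small_c 0.77 [ 89. 259. 168. 337.]
```

View pics/w1.png

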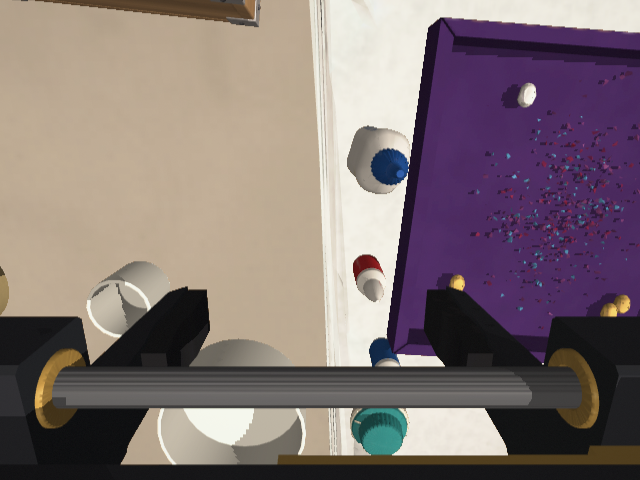

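The move was refused, probably because every field is required, so the picture is unchanged.

Call:
step_arm --targets '[{"x":-0.33,"y":-0.2,"z":0.05,"ax":0,"ay":0,"az":0,"grip":0},{"x":-0.33,"y":-0.2,"z":0.05,"ax":0,"ay":0,"az":0,"grip":0},{"x":-0.33,"y":-0.2,"z":0.05,"ax":0,"ay":0,"az":0,"grip":0},{"x":-0.33,"y":-0.2,"z":0.05,"ax":0,"ay":0,"az":0,"grip":0},{"x":-0.33,"y":-0.2,"z":0.05,"ax":0,"ay":0,"az":0,"grip":0},{"x":-0.33,"y":-0.2,"z":0.05,"ax":0,"ay":0,"az":0,"grip":0},{"x":-0.33,"y":-0.2,"z":0.05,"ax":0,"ay":0,"az":0,"grip":0},{"x":-0.33,"y":-0.2,"z":0.05,"ax":0,"ay":0,"az":0,"grip":0},{"x":-0.33,"y":-0.2,"z":0.05,"ax":0,"ay":0,"az":0,"grip":0},{"x":-0.33,"y":-0.2,"z":0.05,"ax":0,"ay":0,"az":0,"grip":0}]'

```text
time_s: 2.6
ee_pos: [0.4764, -0.2457, 0.2015]
orientation: [0.0, 0.706, 0.708, 0.001]
force: [-1.1, 0.2, -0.6]
width: 0.0439
finger_force: 0.0
```

```bash
python3 - <<'E'
from h import *
s,p,r=st(); print(p,s["time_s"],s["width"])
im=snap("wrist","w2"); c=cal("wrist")
for t in ["tub_large_c","tub_small_c","key_grip","block_slot"]:
    for d in robot.trace("wrist",t)[:2]:
        b=d["box"]; print(t,round(d["p"],2),np.round(b))
E
```

```text
[ 0.47636189 -0.24572708  0.20146843] 2.6 0.04394426604480466
tub_large_c 0.87 [301.  92. 507. 293.]
tub_small_c 0.85 [222.   0. 312.  52.]
tub_small_c 0.59 [291. 341. 362. 422.]
key_grip 0.76 [294. 340. 362. 423.]
block_slot 0.87 [269. 285. 375. 365.]
block_slot 0.4 [224.   0. 312.  51.]
```

View pics/w2.png

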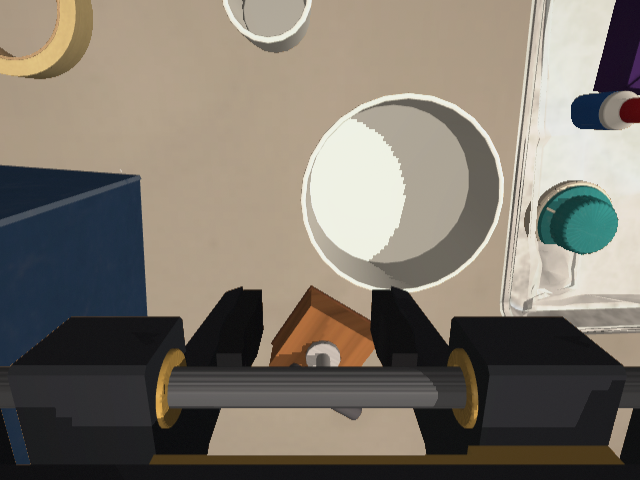

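The large tub's rim is a circle about (402,192), with its left edge at x=302. The small tub's rim is at (267,3), the key and block are near (322,355), and the cabinet's top corner is at (140,178).

```bash
python3 - <<'E'
from h import *
s,p,r=st()
print("large", back("wrist",[[402,192],[303,192],[503,192],[402,94],[402,290]],.06).round(4).tolist())
print("small", back("wrist",[[267,3],[223,3],[311,3],[267,42]],.056).round(4).tolist())
print("cab", back("wrist",[[140,178],[145,310]],.23).round(3).tolist())
print("block", back("wrist",[[312,287],[372,345],[271,350]],.04).round(3).tolist())
E
```

```text
large [[0.5386, -0.2231, 0.06], [0.4664, -0.2232, 0.06], [0.6123, -0.223, 0.06], [0.5343, -0.1558, 0.06], [0.5436, -0.3009, 0.06]]
small [[0.4438, -0.1001, 0.056], [0.4153, -0.1002, 0.056], [0.4724, -0.1, 0.056], [0.443, -0.1231, 0.056]]
cab [[0.424, -0.188, 0.23], [0.42, -0.231, 0.23]]
block [[0.473, -0.307, 0.04], [0.525, -0.363, 0.04], [0.436, -0.368, 0.04]]
```

Call:
step_arm --squeeze 35 --targets '[{"x":0.027,"y":-0.012,"z":0.05,"ax":0,"ay":0,"az":0,"grip":0},{"x":0.027,"y":-0.012,"z":0.1,"ax":0,"ay":0,"az":0,"grip":0},{"x":0.027,"y":-0.012,"z":0.16,"ax":0,"ay":0,"az":0,"grip":0},{"x":0.027,"y":-0.012,"z":0.2,"ax":0,"ay":0,"az":0,"grip":0},{"x":0.027,"y":-0.012,"z":0.228,"ax":0,"ay":0,"az":0,"grip":0},{"x":0.027,"y":-0.012,"z":0.228,"ax":0,"ay":0,"az":0,"grip":0},{"x":0.027,"y":-0.012,"z":0.228,"ax":0,"ay":0,"az":0,"grip":-1},{"x":0.027,"y":-0.012,"z":0.228,"ax":0,"ay":0,"az":0,"grip":-1},{"x":0.027,"y":-0.012,"z":0.228,"ax":0,"ay":0,"az":0,"grip":-1},{"x":0.027,"y":-0.012,"z":0.228,"ax":0,"ay":0,"az":0,"grip":-1},{"x":0.027,"y":-0.012,"z":0.228,"ax":0,"ay":0,"az":0,"grip":-1},{"x":0.027,"y":-0.012,"z":0.228,"ax":0,"ay":0,"az":0,"grip":-1}]'

```text
time_s: 4.05
ee_pos: [0.4667, -0.2278, 0.0309]
orientation: [0.001, 0.707, 0.707, 0.0]
force: [-0.0, -1.4, 5.6]
width: 0.0048
finger_force: 35.3
```

Call:
step_arm --targets '[{"x":0,"y":0,"z":-0.04,"ax":0,"ay":0,"az":0,"grip":-1},{"x":0,"y":0,"z":-0.1,"ax":0,"ay":0,"az":0,"grip":-1},{"x":0,"y":0,"z":-0.16,"ax":0,"ay":0,"az":0,"grip":-1},{"x":0.02,"y":0,"z":-0.22,"ax":0,"ay":0,"az":0,"grip":-1},{"x":0.08,"y":-0.02,"z":-0.26,"ax":0,"ay":0,"az":0,"grip":-1},{"x":0.14,"y":-0.04,"z":-0.293,"ax":0,"ay":0,"az":0,"grip":-1},{"x":0.2,"y":-0.06,"z":-0.293,"ax":0,"ay":0,"az":0,"grip":-1},{"x":0.26,"y":-0.088,"z":-0.293,"ax":0,"ay":0,"az":0,"grip":-1},{"x":0.32,"y":-0.088,"z":-0.293,"ax":0,"ay":0,"az":0,"grip":-1},{"x":0.38,"y":-0.088,"z":-0.293,"ax":0,"ay":0,"az":0,"grip":-1},{"x":0.44,"y":-0.088,"z":-0.293,"ax":0,"ay":0,"az":0,"grip":-1},{"x":0.5,"y":-0.088,"z":-0.293,"ax":0,"ay":0,"az":0,"grip":-1},{"x":0.54,"y":-0.088,"z":-0.293,"ax":0,"ay":0,"az":0,"grip":-1},{"x":0.57,"y":-0.088,"z":-0.293,"ax":0,"ay":0,"az":0,"grip":-1},{"x":0.57,"y":-0.088,"z":-0.293,"ax":0,"ay":0,"az":0,"grip":-1},{"x":0.57,"y":-0.088,"z":-0.293,"ax":0,"ay":0,"az":0,"grip":-1}]'

```text
time_s: 5.65
ee_pos: [0.3994, 0.1996, 0.2497]
orientation: [0.0, 0.707, 0.707, -0.001]
force: [-1.1, -0.8, -0.7]
width: 0.0046
finger_force: 35.3
```

```bash
python3 - <<'E'
from h import *
s,p,r=st(); print(p,s["time_s"],s["width"],s["force"])
snap("wrist","w3")
E
```

```text
[0.39940563 0.19961561 0.24968548] 5.65 0.004643095058022272 [-1.08893555 -0.78877676 -0.74436594]
```

View pics/w3.png

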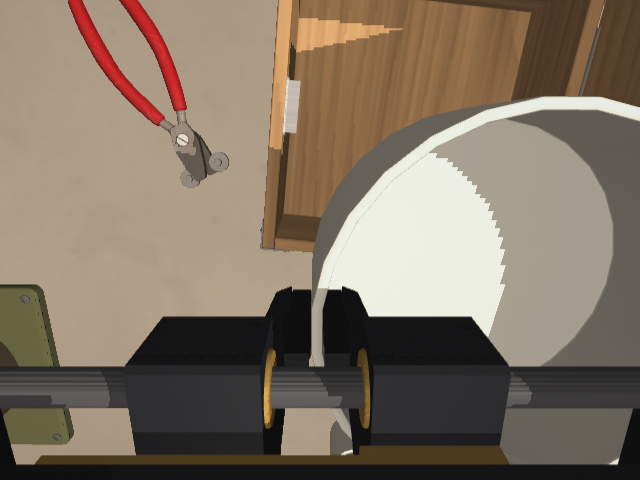

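The chest's front edge runs from (279,0) to (262,248), with its front-right top corner at (262,248). The strike is at (291,106), the back wall is near (590,50), and the tub is held at right.

```bash
python3 - <<'E'
from h import *
P=lambda u,z=.093: back("wrist",u,z)[0][:2]
c=P([262,248]); f=P([279,0]); print("corner",c,"front",f)
d=(f-c)/np.linalg.norm(f-c); print("dir",d, "yaw", np.arctan2(-d[0],d[1]))
n=np.array([d[1],-d[0]]) # into chest (+x chest)
print("centre",c+d*.11+n*.11)
print("strike y", P([291,106]), "along", (P([291,106])-c)@d)
print("hinge seam", P([598,0]),P([580,97]), (P([598,0])-c)@n,(P([580,97])-c)@n)
# left rim in side view
C,n_,=c+d*.11+n*.11,n
cor=[[*(C+a*n*.11+b*d*.11),z] for a,b in((-1,-1),(-1,1),(1,1),(1,-1)) for z in(.093,)]
print("side",proj("side",cor).round(),"scene",proj("scene",cor).round())
E
```

```text
corner [0.35641927 0.17396946] front [0.37494822 0.34983052]
dir [0.10478131 0.99449529] yaw -0.10497400203120419
centre [0.47733969 0.271838  ]
strike y [0.38173825 0.28209823] along 0.11018651028144988
hinge seam [0.58950169 0.34970715] [0.58927905 0.28816251] 0.21338534973465445 0.2196126603961286
side [[363. 302.]
 [304. 371.]
 [181. 330.]
 [258. 275.]] scene [[207. 217.]
 [185. 179.]
 [265. 164.]
 [296. 197.]]
```

```bash
python3 - <<'E'
from h import *
s,p,r=st()
print((back("wrist",[[560,97],[313,300],[345,215],[480,108]],p[2]+.029)-p).round(3))
E
```

```text
[[ 0.068  0.081  0.029]
 [-0.     0.019  0.029]
 [ 0.009  0.047  0.029]
 [ 0.046  0.078  0.029]]
```

Call:
step_arm --targets '[{"x":0.045,"y":0.02,"z":0,"ax":0,"ay":0,"az":0,"grip":-1},{"x":0.085,"y":0.02,"z":0,"ax":0,"ay":0,"az":0,"grip":-1},{"x":0.085,"y":0.02,"z":0.04,"ax":0,"ay":0,"az":0,"grip":-1},{"x":0.085,"y":0.02,"z":0.09,"ax":0,"ay":0,"az":0,"grip":-1},{"x":0.085,"y":0.02,"z":0.14,"ax":0,"ay":0,"az":0,"grip":-1},{"x":0.085,"y":0.02,"z":0.19,"ax":0,"ay":0,"az":0,"grip":-1},{"x":0.085,"y":0.02,"z":0.23,"ax":0,"ay":0,"az":0,"grip":-1},{"x":0.085,"y":0.02,"z":0.25,"ax":0,"ay":0,"az":0,"grip":-1},{"x":0.085,"y":0.02,"z":0.265,"ax":0,"ay":0,"az":0,"grip":-1},{"x":0.085,"y":0.02,"z":0.275,"ax":0,"ay":0,"az":0,"grip":-1},{"x":0.085,"y":0.02,"z":0.28,"ax":0,"ay":0,"az":0,"grip":-1},{"x":0.085,"y":0.02,"z":0.28,"ax":0,"ay":0,"az":0,"grip":-1},{"x":0.085,"y":0.02,"z":0.28,"ax":0,"ay":0,"az":0,"grip":-1}]'

```text
time_s: 7.0
ee_pos: [0.4154, 0.264, 0.0407]
orientation: [0.0, 0.707, 0.707, 0.001]
force: [-0.6, -0.4, 1.2]
width: 0.0047
finger_force: 35.5
```

Call:
step_arm --targets '[{"x":0,"y":0,"z":0.003,"ax":0,"ay":0,"az":0,"grip":-1},{"x":0,"y":0,"z":0.003,"ax":0,"ay":0,"az":0,"grip":-0.6},{"x":0,"y":0,"z":0.003,"ax":0,"ay":0,"az":0,"grip":-0.6},{"x":0,"y":0,"z":0.003,"ax":0,"ay":0,"az":0,"grip":-0.6},{"x":0,"y":0,"z":-0.03,"ax":0,"ay":0,"az":0,"grip":-0.6},{"x":0,"y":0,"z":-0.09,"ax":0,"ay":0,"az":0,"grip":-0.6},{"x":0,"y":0,"z":-0.15,"ax":0,"ay":0,"az":0,"grip":-0.6},{"x":0,"y":0,"z":-0.21,"ax":0,"ay":0,"az":0,"grip":0},{"x":-0.04,"y":0,"z":-0.24,"ax":0,"ay":0,"az":0,"grip":1},{"x":-0.1,"y":0.01,"z":-0.24,"ax":0,"ay":0,"az":0,"grip":1},{"x":-0.16,"y":0.02,"z":-0.24,"ax":0,"ay":0,"az":0,"grip":1},{"x":-0.22,"y":0.03,"z":-0.22,"ax":0,"ay":0,"az":0,"grip":1},{"x":-0.28,"y":0.039,"z":-0.213,"ax":0,"ay":0,"az":0,"grip":1},{"x":-0.34,"y":0.039,"z":-0.213,"ax":0,"ay":0,"az":0,"grip":1},{"x":-0.4,"y":0.039,"z":-0.213,"ax":0,"ay":0,"az":0,"grip":1},{"x":-0.46,"y":0.039,"z":-0.213,"ax":0,"ay":0,"az":0,"grip":1},{"x":-0.512,"y":0.039,"z":-0.213,"ax":0,"ay":0,"az":0,"grip":1},{"x":-0.512,"y":0.039,"z":-0.213,"ax":0,"ay":0,"az":0,"grip":1},{"x":-0.512,"y":0.039,"z":-0.213,"ax":0,"ay":0,"az":0,"grip":1}]'

```text
time_s: 8.9
ee_pos: [0.4441, -0.1206, 0.1996]
orientation: [-0.0, 0.708, 0.706, 0.0]
force: [0.0, 0.4, 0.2]
width: 0.088
finger_force: 0.0
```

```bash
python3 - <<'E'
from h import *
s,p,r=st(); print(p,s["time_s"])
for n in("wrist","side"):
    im=snap(n,n+"4")
    for t in ["tub_small_c","tub_large_c"]:
        for d in robot.trace(n,t)[:2]:
            b=d["box"]; u=[[(b[0]+b[2])/2,(b[1]+b[3])/2]]; print(n,t,round(d["p"],2),np.round(b),back(n,u,.056).round(3),back(n,u,.068).round(3))
a=cv2.imread("pics/wrist4.png"); b=cv2.imread("pics/side4.png")
cv2.imwrite("pics/c4.png",np.hstack([cv2.resize(a,(400,300)),b[140:440,130:530]]))
E
```

```text
[ 0.44407846 -0.12063335  0.19964066] 8.9
wrist tub_small_c 0.81 [276. 142. 356. 224.] [[ 0.445 -0.088  0.056]] [[ 0.445 -0.087  0.068]]
side tub_small_c 0.55 [342. 251. 370. 281.] [[ 0.43  -0.043  0.056]] [[ 0.423 -0.018  0.068]]
side tub_small_c 0.5 [225. 307. 313. 365.] [[0.487 0.282 0.056]] [[0.479 0.298 0.068]]
side tub_large_c 0.86 [225. 304. 313. 365.] [[0.49  0.279 0.056]] [[0.482 0.295 0.068]]
```

View pics/c4.png

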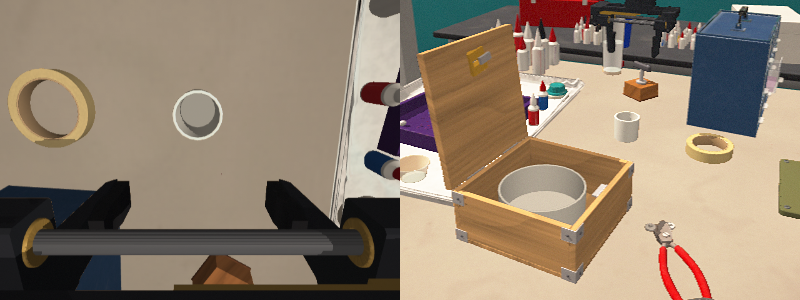

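The large tub stands level in the chest. The small tub's rim is centred at (316,183) in the wrist picture, so I'll grasp it across the outside.

Call:
step_arm --squeeze 20 --targets '[{"x":0.043,"y":0.001,"z":0.04,"ax":0,"ay":0,"az":0,"grip":1},{"x":0.043,"y":0.001,"z":0.1,"ax":0,"ay":0,"az":0,"grip":1},{"x":0.043,"y":0.001,"z":0.16,"ax":0,"ay":0,"az":0,"grip":1},{"x":0.043,"y":0.001,"z":0.2,"ax":0,"ay":0,"az":0,"grip":1},{"x":0.043,"y":0.001,"z":0.225,"ax":0,"ay":0,"az":0,"grip":1},{"x":0.043,"y":0.001,"z":0.225,"ax":0,"ay":0,"az":0,"grip":1},{"x":0.043,"y":0.001,"z":0.225,"ax":0,"ay":0,"az":0,"grip":-1},{"x":0.043,"y":0.001,"z":0.225,"ax":0,"ay":0,"az":0,"grip":-1},{"x":0.043,"y":0.001,"z":0.225,"ax":0,"ay":0,"az":0,"grip":-1},{"x":0.043,"y":0.001,"z":0.225,"ax":0,"ay":0,"az":0,"grip":-1},{"x":0.043,"y":0.001,"z":0.225,"ax":0,"ay":0,"az":0,"grip":-1}]'

```text
time_s: 10.3
ee_pos: [0.4456, -0.0878, 0.032]
orientation: [0.001, 0.707, 0.707, 0.001]
force: [-0.3, -0.7, 7.4]
width: 0.0595
finger_force: 20.0
```

Call:
step_arm --targets '[{"x":0,"y":0,"z":-0.05,"ax":0,"ay":0,"az":0,"grip":-1},{"x":0,"y":0,"z":-0.11,"ax":0,"ay":0,"az":0,"grip":-1},{"x":0,"y":0,"z":-0.17,"ax":0,"ay":0,"az":0,"grip":-1},{"x":0.05,"y":0,"z":-0.22,"ax":0,"ay":0,"az":0,"grip":-1},{"x":0.11,"y":0.01,"z":-0.252,"ax":0,"ay":0,"az":0,"grip":-1},{"x":0.17,"y":0.02,"z":-0.252,"ax":0,"ay":0,"az":0,"grip":-1},{"x":0.23,"y":0.03,"z":-0.252,"ax":0,"ay":0,"az":0,"grip":-1},{"x":0.29,"y":0.043,"z":-0.252,"ax":0,"ay":0,"az":0,"grip":-1},{"x":0.35,"y":0.043,"z":-0.252,"ax":0,"ay":0,"az":0,"grip":-1},{"x":0.397,"y":0.043,"z":-0.252,"ax":0,"ay":0,"az":0,"grip":-1},{"x":0.397,"y":0.043,"z":-0.252,"ax":0,"ay":0,"az":0,"grip":-1},{"x":0.397,"y":0.043,"z":-0.252,"ax":0,"ay":0,"az":0,"grip":-1},{"x":0.397,"y":0.043,"z":-0.252,"ax":0,"ay":0,"az":0,"grip":-1}]'

```text
time_s: 11.6
ee_pos: [0.4772, 0.208, 0.22]
orientation: [0.0, 0.708, 0.706, -0.001]
force: [1.0, 0.2, 0.3]
width: 0.0598
finger_force: 20.0
```

```bash
python3 - <<'E'
from h import *
s,p,r=st(); print(p,s["time_s"],s["width"])
im=snap("wrist","w5")
for t in ["tub_large_c","lock_face"]:
    for d in robot.trace("wrist",t)[:2]:
        b=d["box"]; print(t,round(d["p"],2),np.round(b))
E
```

```text
[0.47721085 0.20798221 0.21997432] 11.6 0.05977859545684285
tub_large_c 0.59 [231.  22. 434. 235.]
```

View pics/w5.png

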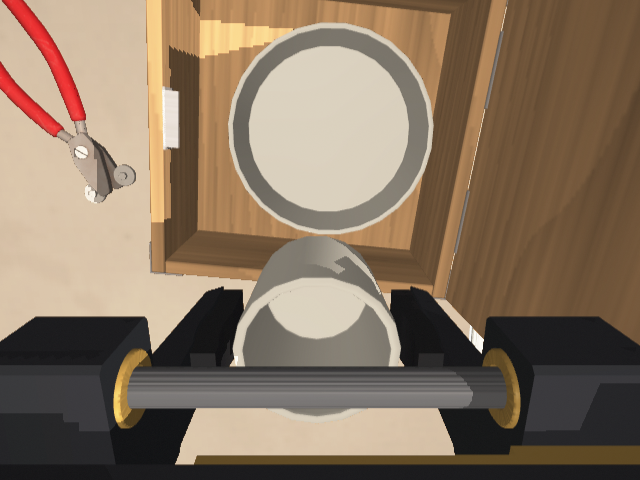

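The large tub's rim is centred at (331,128) in the chest, and the small tub is held upright. The chest's front edge runs from (147,0) to (151,272), and the hinge line from (509,0) to (433,297).

```bash
python3 - <<'E'
from h import *
print("large",back("wrist",[[331,128],[229,128],[433,128]],.068).round(4))
a=back("wrist",[[147,0],[151,272],[509,0],[433,297],[171,119]],.093).round(4); print(a)
E
```

```text
large [[0.4889 0.2764 0.068 ]
 [0.4152 0.2766 0.068 ]
 [0.5626 0.2763 0.068 ]]
[[0.3756 0.3522 0.093 ]
 [0.3562 0.175  0.093 ]
 [0.5954 0.3518 0.093 ]
 [0.5657 0.1544 0.093 ]
 [0.3827 0.283  0.093 ]]
```

Call:
step_arm --targets '[{"x":0.05,"y":0.004,"z":0,"ax":0,"ay":0,"az":0,"grip":-1},{"x":0.085,"y":0.004,"z":0.02,"ax":0,"ay":0,"az":0,"grip":-1},{"x":0.085,"y":0.004,"z":0.08,"ax":0,"ay":0,"az":0,"grip":-1},{"x":0.085,"y":0.004,"z":0.13,"ax":0,"ay":0,"az":0,"grip":-1},{"x":0.085,"y":0.004,"z":0.17,"ax":0,"ay":0,"az":0,"grip":-1},{"x":0.085,"y":0.004,"z":0.2,"ax":0,"ay":0,"az":0,"grip":-1},{"x":0.085,"y":0.004,"z":0.22,"ax":0,"ay":0,"az":0,"grip":-1},{"x":0.085,"y":0.004,"z":0.232,"ax":0,"ay":0,"az":0,"grip":-1},{"x":0.085,"y":0.004,"z":0.234,"ax":0,"ay":0,"az":0,"grip":-1},{"x":0.085,"y":0.004,"z":0.235,"ax":0,"ay":0,"az":0,"grip":-1},{"x":0.085,"y":0.004,"z":0.235,"ax":0,"ay":0,"az":0,"grip":0.6},{"x":0.085,"y":0.004,"z":0.235,"ax":0,"ay":0,"az":0,"grip":0.6},{"x":0.085,"y":0.004,"z":0.235,"ax":0,"ay":0,"az":0,"grip":0.6},{"x":0.085,"y":0.004,"z":0.2,"ax":0,"ay":0,"az":0,"grip":0.6},{"x":0.085,"y":0.004,"z":0.15,"ax":0,"ay":0,"az":0,"grip":0.6},{"x":0.085,"y":0.004,"z":0.09,"ax":0,"ay":0,"az":0,"grip":0.6},{"x":0.05,"y":0.004,"z":0.03,"ax":0,"ay":0,"az":0,"grip":0.6},{"x":0,"y":0.004,"z":-0.03,"ax":0,"ay":0,"az":0,"grip":0},{"x":-0.04,"y":0.004,"z":-0.09,"ax":0,"ay":0,"az":0,"grip":-1},{"x":-0.08,"y":0.004,"z":-0.15,"ax":0,"ay":0,"az":0,"grip":-1}]'

```text
time_s: 13.75
ee_pos: [0.4799, 0.1589, 0.3187]
orientation: [0.0, 0.707, 0.707, 0.0]
force: [1.4, 1.2, -0.3]
width: 0.0483
finger_force: 0.0
```

```bash
python3 - <<'E'
from h import *
s,p,r=st(); print(p,s["time_s"],s["force"],np.round(s["joint_pos"],2))
im=snap("wrist","w6"); im2=snap("scene","s6"); im3=snap("side","d6")
print(tri:=0)
for n in("wrist",):
  for t in ["tub_large_c","tub_small_c"]:
    for d in robot.trace(n,t)[:2]: print(t,round(d["p"],2),np.round(d["box"]))
# lid edge from side/scene
cv2.imwrite("pics/c6.png",np.hstack([cv2.resize(im,(400,300)),im3[140:440,130:530]])[:,:,::-1])
E
```

```text
[0.47992199 0.15888133 0.31866783] 13.75 [ 1.41530498  1.20580057 -0.31461221] [-0.19  0.44 -0.34  1.8   0.18  0.92 -0.6 ]
0
tub_large_c 0.64 [252.   0. 410. 152.]
tub_small_c 0.57 [291.  39. 356. 108.]
```

View pics/c6.png

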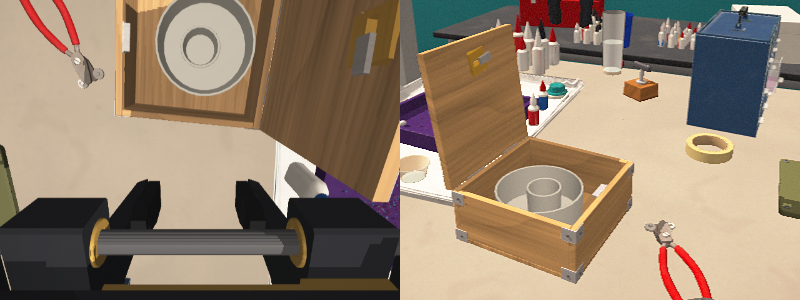

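Both tubs are nested and level. Next I need the lid's lean, from its top corners in the side view at (150,196) and (241,165).

```bash
python3 - <<'E'
from h import *
C=np.array([.477,.271]); y=-.12; n=np.array([np.cos(y),np.sin(y)]); d=np.array([-n[1],n[0]])
for th in (1.5,1.6,1.7,1.8,1.92):
    e=[[*(C+n*(.11-.22*np.cos(th))+s*.11*d),.093+.22*np.sin(th)] for s in(1,-1)]
    print(th,proj("side",e).round().tolist(),proj("scene",e).round().tolist(),proj("wrist",e).round().tolist(),np.round(e,3).tolist())
E
```

```text
1.5 [[175.0, 197.0], [262.0, 165.0]] [[255.0, 85.0], [286.0, 110.0]] [[708.0, -407.0], [498.0, 329.0]] [[0.584, 0.369, 0.312], [0.558, 0.15, 0.312]]
1.6 [[163.0, 194.0], [252.0, 164.0]] [[263.0, 83.0], [295.0, 109.0]] [[789.0, -394.0], [549.0, 335.0]] [[0.606, 0.366, 0.313], [0.579, 0.148, 0.313]]
1.7 [[152.0, 193.0], [242.0, 163.0]] [[271.0, 83.0], [304.0, 108.0]] [[859.0, -373.0], [596.0, 339.0]] [[0.628, 0.364, 0.311], [0.601, 0.145, 0.311]]
1.8 [[141.0, 194.0], [233.0, 164.0]] [[279.0, 83.0], [313.0, 108.0]] [[913.0, -343.0], [638.0, 339.0]] [[0.649, 0.361, 0.307], [0.623, 0.143, 0.307]]
1.92 [[129.0, 196.0], [222.0, 167.0]] [[289.0, 85.0], [324.0, 110.0]] [[956.0, -302.0], [678.0, 336.0]] [[0.674, 0.358, 0.3], [0.648, 0.14, 0.3]]
```

Call:
step_arm --targets '[{"x":0,"y":0,"z":-0.06,"ax":0,"ay":0,"az":0,"grip":-1},{"x":0,"y":0,"z":-0.06,"ax":0,"ay":0,"az":0,"grip":-1},{"x":0.03,"y":0.05,"z":-0.06,"ax":0,"ay":0,"az":0,"grip":-1},{"x":0.06,"y":0.1,"z":-0.06,"ax":0,"ay":0,"az":0,"grip":-1},{"x":0.09,"y":0.15,"z":-0.06,"ax":0,"ay":0,"az":0,"grip":-1},{"x":0.12,"y":0.2,"z":-0.06,"ax":0,"ay":0,"az":0,"grip":-1},{"x":0.14,"y":0.25,"z":-0.06,"ax":0,"ay":0,"az":0,"grip":-1},{"x":0.14,"y":0.293,"z":-0.06,"ax":0,"ay":0,"az":0,"grip":-1},{"x":0.14,"y":0.293,"z":-0.06,"ax":0,"ay":0,"az":0,"grip":-1},{"x":0.14,"y":0.293,"z":-0.06,"ax":0,"ay":0,"az":0,"grip":-1},{"x":0.14,"y":0.293,"z":-0.06,"ax":0,"ay":0,"az":0,"grip":-1}]'

```text
time_s: 15.1
ee_pos: [0.6986, 0.2664, 0.3611]
orientation: [-0.001, 0.706, 0.708, -0.001]
force: [-1.1, -0.1, -0.6]
width: 0.0002
finger_force: 0.0
```

Call:
step_arm --targets '[{"x":-0.01,"y":0,"z":0.06,"ax":0,"ay":0,"az":0,"grip":-1},{"x":-0.01,"y":0,"z":0.108,"ax":0,"ay":0,"az":0,"grip":-1},{"x":-0.01,"y":0,"z":0.108,"ax":0,"ay":0,"az":0,"grip":-1},{"x":-0.01,"y":-0.03,"z":0.108,"ax":0,"ay":0,"az":0,"grip":-1},{"x":-0.01,"y":-0.05,"z":0.108,"ax":0,"ay":0,"az":0,"grip":-1},{"x":-0.01,"y":-0.07,"z":0.108,"ax":0,"ay":0,"az":0,"grip":-1},{"x":-0.01,"y":-0.09,"z":0.108,"ax":0,"ay":0,"az":0,"grip":-1},{"x":-0.01,"y":-0.11,"z":0.108,"ax":0,"ay":0,"az":0,"grip":-1},{"x":-0.01,"y":-0.13,"z":0.108,"ax":0,"ay":0,"az":0,"grip":-1},{"x":-0.01,"y":-0.15,"z":0.108,"ax":0,"ay":0,"az":0,"grip":-1},{"x":-0.01,"y":-0.17,"z":0.108,"ax":0,"ay":0,"az":0,"grip":-1},{"x":-0.01,"y":-0.19,"z":0.108,"ax":0,"ay":0,"az":0,"grip":-1},{"x":-0.01,"y":-0.21,"z":0.108,"ax":0,"ay":0,"az":0,"grip":-1},{"x":-0.01,"y":-0.23,"z":0.108,"ax":0,"ay":0,"az":0,"grip":-1},{"x":-0.01,"y":-0.24,"z":0.108,"ax":0,"ay":0,"az":0,"grip":-1},{"x":-0.01,"y":-0.25,"z":0.108,"ax":0,"ay":0,"az":0,"grip":-1},{"x":-0.01,"y":-0.26,"z":0.108,"ax":0,"ay":0,"az":0,"grip":-1},{"x":-0.01,"y":-0.26,"z":0.08,"ax":0,"ay":0,"az":0,"grip":-1},{"x":-0.01,"y":-0.26,"z":0.04,"ax":0,"ay":0,"az":0,"grip":-1}]'

```text
time_s: 17.0
ee_pos: [0.5038, 0.2574, 0.3314]
orientation: [-0.0, 0.707, 0.707, -0.002]
force: [0.3, -0.2, 0.1]
width: 0.0003
finger_force: 0.0
```

```bash
python3 - <<'E'
from h import *
s,p,r=st(); print(p,s["time_s"],s["force"])
snap("side","d7")
for d in robot.trace("side","lid")[:2]: print(round(d["p"],2),np.round(d["box"]))
E
```

```text
[0.5038076  0.25738175 0.33136776] 17.0 [ 0.28015733 -0.21942391  0.12586224]
0.93 [175. 186. 316. 331.]
```

Call:
step_arm --targets '[{"x":-0.06,"y":-0.01,"z":0,"ax":0,"ay":0,"az":0,"grip":0},{"x":-0.12,"y":-0.02,"z":0,"ax":0,"ay":0,"az":0,"grip":0},{"x":-0.18,"y":-0.03,"z":0,"ax":0,"ay":0,"az":0,"grip":0},{"x":-0.24,"y":-0.03,"z":0,"ax":0,"ay":0,"az":0,"grip":0},{"x":-0.3,"y":-0.03,"z":0,"ax":0,"ay":0,"az":0,"grip":0},{"x":-0.36,"y":-0.03,"z":0,"ax":0,"ay":0,"az":0,"grip":0},{"x":-0.42,"y":-0.03,"z":0,"ax":0,"ay":0,"az":0,"grip":0},{"x":-0.48,"y":-0.03,"z":0,"ax":0,"ay":0,"az":0,"grip":0},{"x":-0.54,"y":-0.03,"z":0,"ax":0,"ay":0,"az":0,"grip":0},{"x":-0.6,"y":-0.03,"z":0.02,"ax":0,"ay":0,"az":0,"grip":0},{"x":-0.66,"y":-0.03,"z":0.05,"ax":0,"ay":0,"az":0,"grip":0},{"x":-0.72,"y":-0.03,"z":0.08,"ax":0,"ay":0,"az":0,"grip":0},{"x":-0.78,"y":-0.03,"z":0.11,"ax":0,"ay":0,"az":0,"grip":0},{"x":-0.82,"y":-0.03,"z":0.148,"ax":0,"ay":0,"az":0,"grip":0},{"x":-0.863,"y":-0.03,"z":0.148,"ax":0,"ay":0,"az":0,"grip":0},{"x":-0.863,"y":-0.03,"z":0.148,"ax":0,"ay":0,"az":0,"grip":0},{"x":-0.863,"y":-0.03,"z":0.148,"ax":0,"ay":0,"az":0,"grip":0}]'

```text
time_s: 18.8
ee_pos: [0.4822, -0.3893, 0.2203]
orientation: [-0.0, 0.708, 0.707, 0.0]
force: [0.4, -0.1, 0.9]
width: 0.0439
finger_force: 0.0
```

```bash
python3 - <<'E'
from h import *
s,p,r=st(); print(p,s["time_s"],s["force"],np.round(s["joint_pos"],2))
im=snap("wrist","w8")
for t in ["key_grip","block_slot"]:
    for d in robot.trace("wrist",t)[:2]:
        print(t,round(d["p"],2),np.round(d["box"]))
        if t=="key_grip": np.save("kreg.npy",d["region"]) if not (d["p"]<.5) else 0
im2=snap("side","d8")
for d in robot.trace("side","lid")[:2]: print(round(d["p"],2),np.round(d["box"]))
cv2.imwrite("pics/c8.png",np.hstack([im[0:400,120:520],im2[150:550,120:520] if 0 else np.pad(im2[150:450,120:520],((0,100),(0,0),(0,0)))])[:,:,::-1])
E
```

```text
[ 0.48222266 -0.38933875  0.22026666] 18.8 [ 0.41475653 -0.05234905  0.89235711] [ 0.75  0.71 -0.26  1.6   0.22  0.86  0.41]
key_grip 0.83 [275. 173. 360. 237.]
block_slot 0.58 [260. 124. 373. 244.]
0.91 [181. 268. 366. 371.]
```

View pics/c8.png

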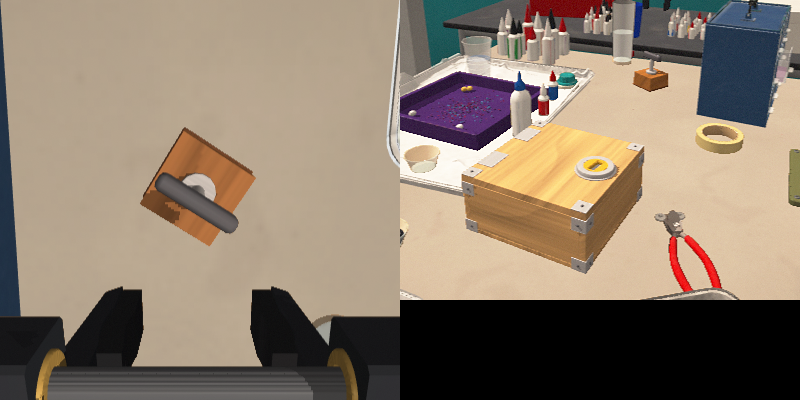

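The lid is shut, with the lock face at about (315,316) in the full side picture. The key bar in the wrist picture runs from (283,180) to (352,225).

```bash
cat > bar.py <<'E'
from h import *
def bar(im,box,z,cam="wrist"):
    x0,y0,x1,y1=map(int,box); g=im[y0-3:y1+4,x0-3:x1+4].astype(int)
    m=((g.max(2)<115)&(g.max(2)-g.min(2)<22)).astype(np.uint8)
    m=cv2.morphologyEx(m,cv2.MORPH_OPEN,np.ones((3,3)))
    n,l,s,_=cv2.connectedComponentsWithStats(m); k=1+s[1:,4].argmax()
    (c,wh,a)=cv2.minAreaRect(np.argwhere(l==k)[:,::-1].astype(np.float32)); b=cv2.boxPoints((c,wh,a))+[x0-3,y0-3]
    e=sorted([(np.linalg.norm(b[i]-b[(i+1)%4]),i) for i in range(4)])
    ends=[(b[e[j][1]]+b[(e[j][1]+1)%4])/2 for j in(0,1)]
    W=back(cam,ends,z); d=W[1]-W[0]; return W.mean(0),np.arctan2(d[1],d[0]),np.linalg.norm(d),wh
E
python3 - <<'E'
from bar import *
im=cv2.imread("pics/w8.png")[:,:,::-1]
print(bar(im,[275,173,360,237],.092))
s,p,r=st();print(p)
E
```

```text
(array([ 0.48550154, -0.36836809,  0.092     ]), np.float64(-0.5556357579635899), np.float64(0.06554163969153082), (92.63422393798828, 24.76360511779785))
[ 0.48318714 -0.38783046  0.22142934]
```

Call:
step_arm --squeeze 40 --targets '[{"x":0.026,"y":0.003,"z":0.02,"ax":0,"ay":0,"az":-0.1,"grip":0},{"x":0.026,"y":0.003,"z":0.05,"ax":0,"ay":0,"az":-0.19,"grip":0},{"x":0.026,"y":0.003,"z":0.08,"ax":0,"ay":0,"az":-0.28,"grip":0},{"x":0.026,"y":0.003,"z":0.08,"ax":0,"ay":0,"az":-0.37,"grip":0},{"x":0.026,"y":0.003,"z":0.08,"ax":0,"ay":0,"az":-0.46,"grip":0},{"x":0.026,"y":0.003,"z":0.08,"ax":0,"ay":0,"az":-0.55,"grip":0},{"x":0.026,"y":0.003,"z":0.08,"ax":0,"ay":0,"az":-0.646,"grip":0},{"x":0.026,"y":0.003,"z":0.08,"ax":0,"ay":0,"az":-0.646,"grip":0},{"x":0.026,"y":0.003,"z":0.08,"ax":0,"ay":0,"az":-0.646,"grip":0},{"x":0.026,"y":0.003,"z":0.08,"ax":0,"ay":0,"az":-0.646,"grip":0},{"x":0.026,"y":0.003,"z":0.08,"ax":0,"ay":0,"az":-0.646,"grip":0},{"x":0.026,"y":0.003,"z":0.08,"ax":0,"ay":0,"az":-0.646,"grip":0}]'

```text
time_s: 20.25
ee_pos: [0.4849, -0.3697, 0.161]
orientation: [0.0, 0.275, 0.962, -0.0]
force: [-0.7, -0.1, 0.6]
width: 0.044
finger_force: 0.0
```

```bash
cat >> h.py <<'E'
def go(x,y,z,head=None):
    "scaled shifts to reach world xyz with tool x at heading (rad), from measured pose"
    s,p,r=st(); t=r.inv().apply(np.array([x,y,z])-p); m=r.as_matrix(); h=np.arctan2(m[1,0],m[0,0])
    dz=0 if head is None else (h-head+np.pi)%(2*np.pi)-np.pi   # clockwise positive about tool z (down)
    up=R.from_matrix(np.array([[np.cos(h),np.sin(h),0],[np.sin(h),-np.cos(h),0],[0,0,-1]]).T)
    print("pos",p.round(4),"head",h.round(4),"tilt",np.degrees((r.inv()*up).as_rotvec()).round(2),"shift",(t/.75).round(4),"az",round(dz/(np.pi/2),4),"t",s["time_s"],"F",np.round(s["force"],1),"j7",round(s["joint_pos"][6],2),"w",round(s["width"],4))
E
python3 -c "
from h import *
go(.4855,-.368,.070,2.586)"
```

```text
pos [ 0.4849 -0.3697  0.161 ] head 2.5849 tilt [-0.01  0.01 -0.  ] shift [0.0005 0.0024 0.1213] az -0.0007 t 20.25 F [-0.7 -0.1  0.6] j7 1.13 w 0.044
```

Call:
step_arm --squeeze 40 --targets '[{"x":0,"y":0.002,"z":0.04,"ax":0,"ay":0,"az":0,"grip":0},{"x":0,"y":0.002,"z":0.08,"ax":0,"ay":0,"az":0,"grip":0},{"x":0,"y":0.002,"z":0.11,"ax":0,"ay":0,"az":0,"grip":0},{"x":0,"y":0.002,"z":0.12,"ax":0,"ay":0,"az":0,"grip":0},{"x":0,"y":0.002,"z":0.12,"ax":0,"ay":0,"az":0,"grip":0},{"x":0,"y":0.002,"z":0.12,"ax":0,"ay":0,"az":0,"grip":-1},{"x":0,"y":0.002,"z":0.12,"ax":0,"ay":0,"az":0,"grip":-1},{"x":0,"y":0.002,"z":0.12,"ax":0,"ay":0,"az":0,"grip":-1},{"x":0,"y":0.002,"z":0.12,"ax":0,"ay":0,"az":0,"grip":-1},{"x":0,"y":0.002,"z":0.12,"ax":0,"ay":0,"az":0,"grip":-1}]'

```text
time_s: 21.25
ee_pos: [0.4856, -0.369, 0.0714]
orientation: [0.0, 0.275, 0.962, -0.0]
force: [-0.1, -1.1, 2.9]
width: 0.0124
finger_force: 39.5
```

```bash
python3 -c "
from h import *
go(.4855,-.368,.070,2.586); print(st()[0]['moment'])"
```

```text
pos [ 0.4856 -0.369   0.0714] head 2.5851 tilt [-0.03  0.05 -0.  ] shift [0.0008 0.0011 0.0018] az -0.0005 t 21.25 F [-0.1 -1.1  2.9] j7 1.05 w 0.0124
[-0.17051455 -0.0024111  -0.01891163]
```

Call:
step_arm --targets '[{"x":0,"y":0,"z":-0.02,"ax":0,"ay":0,"az":0,"grip":-1},{"x":0,"y":0,"z":-0.05,"ax":0,"ay":0,"az":0,"grip":-1},{"x":0,"y":0,"z":-0.1,"ax":0,"ay":0,"az":0,"grip":-1},{"x":0,"y":0,"z":-0.15,"ax":0,"ay":0,"az":0,"grip":-1},{"x":0,"y":0,"z":-0.2,"ax":0,"ay":0,"az":0,"grip":-1},{"x":0,"y":0,"z":-0.24,"ax":0,"ay":0,"az":0,"grip":-1},{"x":0,"y":0,"z":-0.24,"ax":0,"ay":0,"az":0,"grip":-1},{"x":0,"y":0,"z":-0.24,"ax":0,"ay":0,"az":0,"grip":-1}]'

```text
time_s: 22.05
ee_pos: [0.4855, -0.3683, 0.2518]
orientation: [0.001, 0.274, 0.962, -0.0]
force: [-1.1, 0.6, -1.6]
width: 0.0123
finger_force: 39.5
```

```bash
python3 -c "
from h import *
go(.45,0.0,.26,3.6); go(.418,.318,.26,3.6)"
```

```text
pos [ 0.4855 -0.3683  0.2518] head 2.5858 tilt [-0.    0.07 -0.  ] shift [ 0.2993  0.3921 -0.0113] az -0.6457 t 22.05 F [-1.1  0.6 -1.6] j7 1.19 w 0.0123
pos [ 0.4855 -0.3683  0.2518] head 2.5858 tilt [-0.    0.07 -0.  ] shift [ 0.5593  0.7298 -0.0116] az -0.6457 t 22.05 F [-1.1  0.6 -1.6] j7 1.19 w 0.0123
```

Call:
step_arm --targets '[{"x":0.04,"y":0.05,"z":-0.012,"ax":0,"ay":0,"az":0,"grip":-1},{"x":0.08,"y":0.1,"z":-0.012,"ax":0,"ay":0,"az":0,"grip":-1},{"x":0.12,"y":0.15,"z":-0.012,"ax":0,"ay":0,"az":-0.05,"grip":-1},{"x":0.16,"y":0.21,"z":-0.012,"ax":0,"ay":0,"az":-0.1,"grip":-1},{"x":0.2,"y":0.26,"z":-0.012,"ax":0,"ay":0,"az":-0.16,"grip":-1},{"x":0.24,"y":0.31,"z":-0.012,"ax":0,"ay":0,"az":-0.22,"grip":-1},{"x":0.28,"y":0.36,"z":-0.012,"ax":0,"ay":0,"az":-0.28,"grip":-1},{"x":0.32,"y":0.42,"z":-0.012,"ax":0,"ay":0,"az":-0.34,"grip":-1},{"x":0.36,"y":0.47,"z":-0.012,"ax":0,"ay":0,"az":-0.4,"grip":-1},{"x":0.4,"y":0.52,"z":-0.012,"ax":0,"ay":0,"az":-0.46,"grip":-1},{"x":0.44,"y":0.57,"z":-0.012,"ax":0,"ay":0,"az":-0.52,"grip":-1},{"x":0.48,"y":0.62,"z":-0.012,"ax":0,"ay":0,"az":-0.58,"grip":-1},{"x":0.52,"y":0.68,"z":-0.012,"ax":0,"ay":0,"az":-0.646,"grip":-1},{"x":0.56,"y":0.73,"z":-0.012,"ax":0,"ay":0,"az":-0.646,"grip":-1},{"x":0.56,"y":0.73,"z":-0.012,"ax":0,"ay":0,"az":-0.646,"grip":-1},{"x":0.56,"y":0.73,"z":-0.012,"ax":0,"ay":0,"az":-0.646,"grip":-1}]'

```text
time_s: 23.65
ee_pos: [0.4163, 0.3189, 0.2587]
orientation: [-0.001, -0.229, 0.973, -0.0]
force: [-0.2, -1.1, -0.9]
width: 0.0126
finger_force: 39.5
```

```bash
python3 -c "
from h import *
go(.418,.318,.25,4.4);print(np.round(st()[0]['joint_pos'],2))"
```

```text
pos [0.4163 0.3189 0.2587] head -2.6794 tilt [-0.01 -0.16  0.  ] shift [-0.0015 -0.0021  0.0115] az -0.5069 t 23.65 F [-0.2 -1.1 -0.9] j7 0.71 w 0.0126
[-0.25  0.64 -0.82  1.82  0.57  0.94  0.71]
```

Call:
step_arm --targets '[{"x":0,"y":0,"z":0.01,"ax":0,"ay":0,"az":-0.09,"grip":-1},{"x":0,"y":0,"z":0.01,"ax":0,"ay":0,"az":-0.18,"grip":-1},{"x":0,"y":0,"z":0.01,"ax":0,"ay":0,"az":-0.27,"grip":-1},{"x":0,"y":0,"z":0.01,"ax":0,"ay":0,"az":-0.36,"grip":-1},{"x":0,"y":0,"z":0.01,"ax":0,"ay":0,"az":-0.45,"grip":-1},{"x":0,"y":0,"z":0.01,"ax":0,"ay":0,"az":-0.507,"grip":-1},{"x":0,"y":0,"z":0.01,"ax":0,"ay":0,"az":-0.507,"grip":-1},{"x":0,"y":0,"z":0.01,"ax":0,"ay":0,"az":-0.507,"grip":-1}]'

```text
time_s: 24.45
ee_pos: [0.4182, 0.3163, 0.2517]
orientation: [-0.001, -0.586, 0.811, -0.001]
force: [-0.8, -0.1, -0.8]
width: 0.0124
finger_force: 39.5
```

```bash
python3 - <<'E'
from h import *
go(.4075,.279,.25,4.4)
im=snap("wrist","w9")
for d in robot.trace("wrist","lock_face")[:2]:
    b=d["box"];print(round(d["p"],2),np.round(b),back("wrist",[[(b[0]+b[2])/2,(b[1]+b[3])/2]],.113))
E
```

```text
pos [0.4182 0.3163 0.2517] head -1.8906 tilt [ 0.   -0.12 -0.  ] shift [ 0.0517 -0.0021  0.0024] az -0.0047 t 24.45 F [-0.8 -0.1 -0.8] j7 1.35 w 0.0124
0.71 [294. 145. 347. 197.] [[0.40400717 0.28181161 0.113     ]]
```

View pics/w9.png

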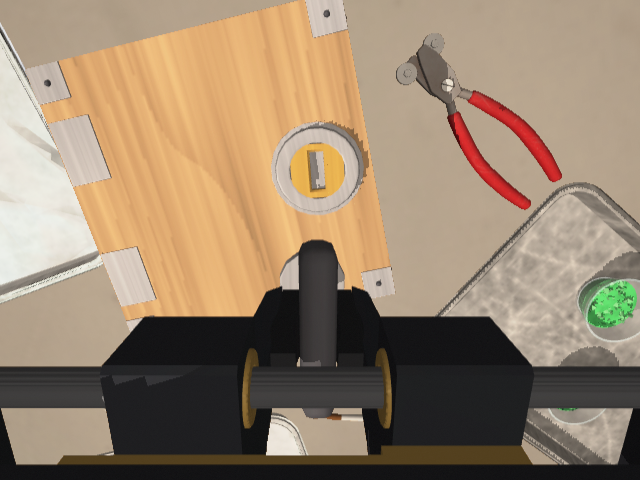

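The lock's brass face is at about (317,171), with its slot nearly along the image's vertical, from row 150 to row 192. The key bar is held straight.

```bash
cat > lock.py <<'E'
from h import *
def lock(im,box,z=.113):
    x0,y0,x1,y1=[int(v)for v in box]; x0-=3;y0-=3;x1+=4;y1+=4
    hsv=cv2.cvtColor(np.ascontiguousarray(im[y0:y1,x0:x1]),cv2.COLOR_RGB2HSV)
    br=((hsv[:,:,1]>150)&(hsv[:,:,2]>150)).astype(np.uint8)
    br=cv2.morphologyEx(br,cv2.MORPH_OPEN,np.ones((3,3)))
    pts=np.argwhere(br)[:,::-1].astype(np.float32); hull=cv2.convexHull(pts)
    el=cv2.fitEllipse(hull); full=np.zeros_like(br); cv2.fillConvexPoly(full,cv2.erode(full,None) is not None and hull.astype(int),1)
    sl=cv2.erode(full,np.ones((5,5)))&(1-br)
    n,l,s,_=cv2.connectedComponentsWithStats(sl); k=1+s[1:,4].argmax()
    q=np.argwhere(l==k)[:,::-1].astype(np.float32); c,wh,a=cv2.minAreaRect(q); b=cv2.boxPoints((c,wh,a))+[x0,y0]
    e=sorted([(np.linalg.norm(b[i]-b[(i+1)%4]),i) for i in range(4)])
    ends=[(b[e[j][1]]+b[(e[j][1]+1)%4])/2 for j in(0,1)]
    W=back("wrist",ends,z); d=W[1]-W[0]
    print("brass",np.array(el[0])+[x0,y0],el[1],back("wrist",[np.array(el[0])+[x0,y0]],z)[0].round(4))
    print("slot",W.mean(0).round(4),"ang mod pi",(np.arctan2(d[1],d[0])%np.pi).round(3),np.linalg.norm(d).round(4),np.round(wh,1))
E
python3 - <<'E'
from lock import *
im=cv2.imread("pics/w9.png")[:,:,::-1]; lock(im,[286,140,350,202]); print(-1.8906+np.pi)
E
```

```text
brass [317.01786041 170.26246643] (54.425899505615234, 54.589229583740234) [0.4062 0.2808 0.113 ]
slot [0.4068 0.2808 0.113 ] ang mod pi 1.32 0.0276 [39.  16.1]
1.250992653589793
```

```bash
python3 -c "
from h import *
go(.4065,.2808,.175,4.4616)"
```

```text
pos [0.418  0.3172 0.2521] head -1.8891 tilt [-0.02 -0.06  0.  ] shift [ 0.0508 -0.0005  0.1029] az -0.043 t 24.55 F [ 0.7 -0.7 -1.7] j7 1.35 w 0.0125
```

Call:
step_arm --targets '[{"x":0.03,"y":0,"z":0,"ax":0,"ay":0,"az":-0.043,"grip":-1},{"x":0.051,"y":0,"z":0.03,"ax":0,"ay":0,"az":-0.043,"grip":-1},{"x":0.051,"y":0,"z":0.07,"ax":0,"ay":0,"az":-0.043,"grip":-1},{"x":0.051,"y":0,"z":0.1,"ax":0,"ay":0,"az":-0.043,"grip":-1},{"x":0.051,"y":0,"z":0.103,"ax":0,"ay":0,"az":-0.043,"grip":-1},{"x":0.051,"y":0,"z":0.103,"ax":0,"ay":0,"az":-0.043,"grip":-1},{"x":0.051,"y":0,"z":0.103,"ax":0,"ay":0,"az":-0.043,"grip":-1},{"x":0.051,"y":0,"z":0.103,"ax":0,"ay":0,"az":-0.043,"grip":-1}]'

```text
time_s: 25.35
ee_pos: [0.4064, 0.2826, 0.1763]
orientation: [0.001, -0.614, 0.789, 0.0]
force: [0.5, -0.3, -0.7]
width: 0.0124
finger_force: 39.5
```

```bash
python3 -c "
from h import *
go(.4065,.2808,.144,4.4616)"
```

```text
pos [0.4064 0.2826 0.1763] head -1.8193 tilt [-0.08  0.11 -0.  ] shift [ 0.0023 -0.0006  0.043 ] az 0.0015 t 25.35 F [ 0.5 -0.3 -0.7] j7 1.28 w 0.0124
```

Call:
step_arm --targets '[{"x":0.0015,"y":0,"z":0.005,"ax":0,"ay":0,"az":0,"grip":-1},{"x":0.0015,"y":0,"z":0.01,"ax":0,"ay":0,"az":0,"grip":-1},{"x":0.0015,"y":0,"z":0.015,"ax":0,"ay":0,"az":0,"grip":-1},{"x":0.0015,"y":0,"z":0.02,"ax":0,"ay":0,"az":0,"grip":-1},{"x":0.0015,"y":0,"z":0.024,"ax":0,"ay":0,"az":0,"grip":-1},{"x":0.0015,"y":0,"z":0.024,"ax":0,"ay":0,"az":0,"grip":-1}]'

```text
time_s: 25.95
ee_pos: [0.4059, 0.2822, 0.1586]
orientation: [0.001, -0.614, 0.789, 0.0]
force: [-0.6, -0.4, 15.0]
width: 0.0127
finger_force: 39.5
```

```bash
python3 -c "
from h import *
go(.4065,.2808,.144,4.4616)"
```

```text
pos [0.4059 0.2822 0.1586] head -1.8182 tilt [-0.1   0.14 -0.  ] shift [ 0.0016 -0.0012  0.0194] az 0.0021 t 25.95 F [-0.6 -0.4 15. ] j7 1.25 w 0.0127
```

Call:
step_arm --targets '[{"x":0.0015,"y":-0.001,"z":0,"ax":0,"ay":0,"az":0,"grip":-1},{"x":0.0025,"y":-0.001,"z":0,"ax":0,"ay":0,"az":0,"grip":-1},{"x":0.0025,"y":-0.001,"z":0.002,"ax":0,"ay":0,"az":0,"grip":-1},{"x":0.0025,"y":-0.001,"z":0.002,"ax":0,"ay":0,"az":0,"grip":-1}]'

```text
time_s: 26.35
ee_pos: [0.4063, 0.2819, 0.1583]
orientation: [0.003, -0.615, 0.789, 0.001]
force: [-2.0, -1.0, 22.6]
width: 0.0124
finger_force: 39.5
```

```bash
python3 - <<'E'
from h import *
go(.4065,.2808,.144,4.4616); print(st()[0]["moment"])
im=snap("wrist","w10"); im2=snap("side"); im3=snap("scene")
c=lambda i,n:cv2.resize(i[int(n[1])-35:int(n[1])+25,int(n[0])-40:int(n[0])+40],(400,300),interpolation=cv2.INTER_CUBIC)
print(n2:=proj("side",[.4065,.2808,.14])[0],n3:=proj("scene",[.4065,.2808,.14])[0])
cv2.imwrite("pics/c10.png",np.vstack([np.hstack([c(im2,n2),c(im3,n3)]),np.pad(cv2.resize(im,(400,300)),((0,0),(0,400),(0,0)))])[:,:,::-1])
E
```

```text
pos [0.4063 0.2819 0.1583] head -1.8176 tilt [-0.12  0.34 -0.  ] shift [ 0.0015 -0.0006  0.0191] az 0.0025 t 26.35 F [-2.  -1.  22.6] j7 1.25 w 0.0124
[-0.07883042  0.52393019 -0.00613492]
[314.77093682 300.50905066] [208.71507707 176.10572257]
```

View pics/c10.png

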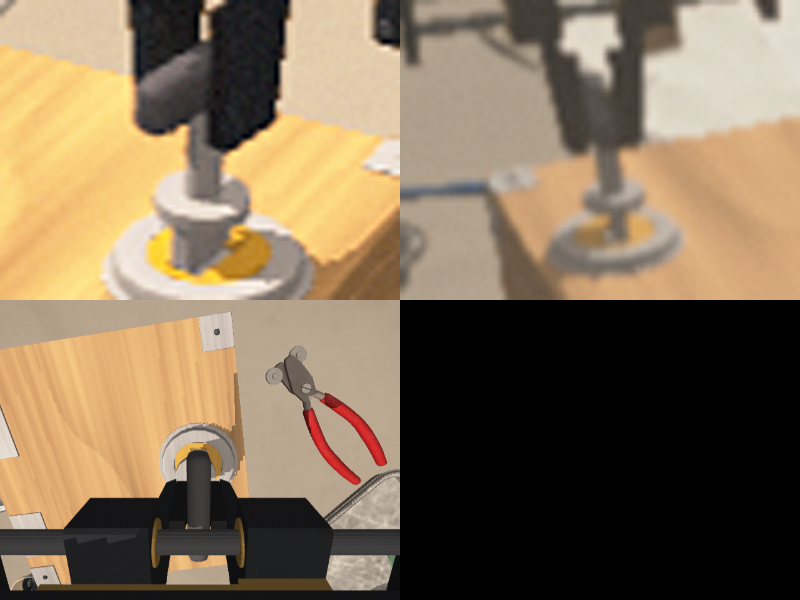

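The blade sits partly down on the face and looks shifted toward +y. I'll compare this with projections in the side view.

```bash
python3 - <<'E'
from h import *
s,p,r=st(); 
f=lambda P:((proj("side",P)-[274,265])*5).round().tolist()
g=lambda P:((proj("scene",P)-[168,141])*5).round().tolist()
F=np.array([.4065,.2808,.113]); d=r.as_matrix()[:,0]
q=p+[0,0,.019]  # grip point
pts={"face":F,"slot-":F-.0135*d,"slot+":F+.0135*d,"collarbot":q-[0,0,.049],"blade-bot-":q-[0,0,.062]-.012*d,"blade-bot+":q-[0,0,.062]+.012*d,"bar-":q-.033*d,"bar+":q+.033*d}
for k,v in pts.items(): print(k,v.round(4),f([v]),g([v]))
E
```

```text
face [0.4065 0.2808 0.113 ] [[203.0, 252.0]] [[210.0, 226.0]]
slot- [0.4098 0.2939 0.1131] [[178.0, 270.0]] [[207.0, 214.0]]
slot+ [0.4032 0.2677 0.1129] [[227.0, 235.0]] [[213.0, 238.0]]
collarbot [0.4063 0.2819 0.1283] [[203.0, 212.0]] [[205.0, 197.0]]
blade-bot- [0.4092 0.2935 0.1154] [[180.0, 263.0]] [[205.0, 210.0]]
blade-bot+ [0.4034 0.2702 0.1153] [[224.0, 232.0]] [[211.0, 231.0]]
bar- [0.4143 0.3139 0.1775] [[141.0, 112.0]] [[185.0, 77.0]]
bar+ [0.3982 0.2499 0.1771] [[264.0, 35.0]] [[202.0, 131.0]]
```

Call:
step_arm --targets '[{"x":0.001,"y":-0.002,"z":-0.006,"ax":0,"ay":0,"az":0,"grip":-1},{"x":0.001,"y":-0.002,"z":-0.006,"ax":0,"ay":0,"az":0,"grip":-1},{"x":0.001,"y":-0.002,"z":-0.002,"ax":0,"ay":0,"az":0,"grip":-1},{"x":0.001,"y":-0.002,"z":0.001,"ax":0,"ay":0,"az":0,"grip":-1},{"x":0.001,"y":-0.002,"z":0.003,"ax":0,"ay":0,"az":0,"grip":-1},{"x":0.001,"y":-0.002,"z":0.003,"ax":0,"ay":0,"az":0,"grip":-1}]'

```text
time_s: 27.1
ee_pos: [0.4069, 0.2787, 0.1534]
orientation: [0.001, -0.614, 0.789, 0.001]
force: [-1.6, 3.6, 1.6]
width: 0.0122
finger_force: 40.0
```

```bash
python3 - <<'E'
from h import *
go(.4065,.2808,.144,4.4616); print(st()[0]["moment"])
E
```

```text
pos [0.4069 0.2787 0.1534] head -1.8182 tilt [0.04 0.12 0.  ] shift [-0.0026  0.0012  0.0125] az 0.0021 t 27.1 F [-1.6  3.6  1.6] j7 1.25 w 0.0122
[ 0.94855082  0.60310465 -0.068252  ]
```

Call:
step_arm --targets '[{"x":-0.0015,"y":0,"z":0.003,"ax":0,"ay":0,"az":0,"grip":-1},{"x":-0.0015,"y":0,"z":0.006,"ax":0,"ay":0,"az":0,"grip":-1},{"x":-0.0015,"y":0,"z":0.009,"ax":0,"ay":0,"az":0,"grip":-1},{"x":-0.0015,"y":0,"z":0.012,"ax":0,"ay":0,"az":0,"grip":-1},{"x":-0.0015,"y":0,"z":0.013,"ax":0,"ay":0,"az":0,"grip":-1},{"x":-0.0015,"y":0,"z":0.013,"ax":0,"ay":0,"az":0,"grip":-1}]'

```text
time_s: 27.7
ee_pos: [0.4072, 0.2789, 0.1434]
orientation: [-0.0, -0.614, 0.789, 0.0]
force: [-3.7, 3.5, -1.6]
width: 0.0123
finger_force: 40.0
```

```bash
python3 - <<'E'
from h import *
go(.4065,.2808,.144,-.12); print(st()[0]["moment"])
E
```

```text
pos [0.4072 0.2789 0.1434] head -1.8187 tilt [0.04 0.   0.  ] shift [-0.0023  0.0015 -0.0008] az -1.0814 t 27.7 F [-3.7  3.5 -1.6] j7 1.23 w 0.0123
[ 9.77104604e-01  8.63831710e-01 -6.40556386e-04]
```

Call:
step_arm --targets '[{"x":0,"y":0.001,"z":0.002,"ax":0,"ay":0,"az":0,"grip":-1},{"x":0,"y":0.001,"z":0.004,"ax":0,"ay":0,"az":0,"grip":-1},{"x":0,"y":0.001,"z":0.004,"ax":0,"ay":0,"az":0,"grip":-1}]'

```text
time_s: 28.0
ee_pos: [0.4073, 0.2794, 0.1427]
orientation: [0.001, -0.614, 0.789, -0.001]
force: [-4.3, -1.8, 22.3]
width: 0.0127
finger_force: 40.1
```

```bash
python3 - <<'E'
from h import *
go(.4065,.2808,.144,-.12); print(st()[0]["moment"])
E
```

```text
pos [0.4073 0.2794 0.1427] head -1.8189 tilt [-0.18  0.05 -0.  ] shift [-0.0016  0.0014 -0.0017] az -1.0815 t 28.0 F [-4.3 -1.8 22.3] j7 1.22 w 0.0127
[ 0.00432616  1.2078903  -0.01483568]
```

Fully seated: the shoulder touches at TCP z ≈ 0.143 m. Turning clockwise.

Call:
step_arm --targets '[{"x":0,"y":0,"z":-0.002,"ax":0,"ay":0,"az":0,"grip":-1},{"x":0,"y":0,"z":-0.002,"ax":0,"ay":0,"az":0.06,"grip":-1},{"x":0,"y":0,"z":-0.002,"ax":0,"ay":0,"az":0.12,"grip":-1},{"x":0,"y":0,"z":-0.002,"ax":0,"ay":0,"az":0.18,"grip":-1},{"x":0,"y":0,"z":-0.002,"ax":0,"ay":0,"az":0.24,"grip":-1},{"x":0,"y":0,"z":-0.002,"ax":0,"ay":0,"az":0.3,"grip":-1},{"x":0,"y":0,"z":-0.002,"ax":0,"ay":0,"az":0.36,"grip":-1},{"x":0,"y":0,"z":-0.002,"ax":0,"ay":0,"az":0.42,"grip":-1},{"x":0,"y":0,"z":-0.002,"ax":0,"ay":0,"az":0.48,"grip":-1},{"x":0,"y":0,"z":-0.002,"ax":0,"ay":0,"az":0.54,"grip":-1},{"x":0,"y":0,"z":-0.002,"ax":0,"ay":0,"az":0.6,"grip":-1},{"x":0,"y":0,"z":-0.002,"ax":0,"ay":0,"az":0.66,"grip":-1},{"x":0,"y":0,"z":-0.002,"ax":0,"ay":0,"az":0.72,"grip":-1},{"x":0,"y":0,"z":-0.002,"ax":0,"ay":0,"az":0.78,"grip":-1},{"x":0,"y":0,"z":-0.002,"ax":0,"ay":0,"az":0.84,"grip":-1},{"x":0,"y":0,"z":-0.002,"ax":0,"ay":0,"az":0.88,"grip":-1},{"x":0,"y":0,"z":-0.002,"ax":0,"ay":0,"az":0.88,"grip":-1}]'

```text
time_s: 29.7
ee_pos: [0.4071, 0.2794, 0.1431]
orientation: [0.001, 0.03, 1.0, 0.0]
force: [-3.0, 2.7, 7.5]
width: 0.0127
finger_force: 40.0
```

```bash
python3 - <<'E'
from h import *
go(.4065,.2808,.144,3.02); print(st()[0]["moment"])
E
```

```text
pos [0.4071 0.2794 0.1431] head 3.0813 tilt [0.03 0.11 0.  ] shift [ 0.001   0.0018 -0.0012] az 0.039 t 29.7 F [-3.   2.7  7.5] j7 0.1 w 0.0127
[ 0.65219212  0.70393218 -0.01513752]
```

Call:
step_arm --targets '[{"x":0,"y":0,"z":0,"ax":0,"ay":0,"az":0.02,"grip":-1},{"x":0,"y":0,"z":0,"ax":0,"ay":0,"az":0.04,"grip":-1},{"x":0,"y":0,"z":0,"ax":0,"ay":0,"az":0.05,"grip":-1},{"x":0,"y":0,"z":0,"ax":0,"ay":0,"az":0.06,"grip":-1},{"x":0,"y":0,"z":0,"ax":0,"ay":0,"az":0.06,"grip":-1}]'

```text
time_s: 30.2
ee_pos: [0.4071, 0.2794, 0.1431]
orientation: [0.001, 0.077, 0.997, 0.0]
force: [-3.8, 1.6, 9.1]
width: 0.0127
finger_force: 39.9
```

```bash
python3 - <<'E'
from h import *
go(.4065,.2808,.144,3.02); print(st()[0]["moment"])
E
```

```text
pos [0.4071 0.2794 0.1431] head 2.9881 tilt [0.04 0.1  0.  ] shift [ 0.0011  0.0017 -0.0012] az -0.0203 t 30.2 F [-3.8  1.6  9.1] j7 0.03 w 0.0127
[0.58937311 0.69653449 0.0163062 ]
```

Call:
step_arm --targets '[{"x":0,"y":0,"z":0,"ax":0,"ay":0,"az":0.02,"grip":-1},{"x":0,"y":0,"z":0,"ax":0,"ay":0,"az":0.04,"grip":-1},{"x":0,"y":0,"z":0,"ax":0,"ay":0,"az":0.06,"grip":-1},{"x":0,"y":0,"z":0,"ax":0,"ay":0,"az":0.07,"grip":-1},{"x":0,"y":0,"z":0,"ax":0,"ay":0,"az":0.07,"grip":-1}]'

```text
time_s: 30.7
ee_pos: [0.4072, 0.2793, 0.1431]
orientation: [0.001, 0.131, 0.991, 0.0]
force: [-3.3, 1.4, 9.7]
width: 0.0124
finger_force: 40.0
```

```bash
python3 - <<'E'
from h import *
go(.4065,.2808,.144,3.02); print(st()[0]["moment"])
E
```

```text
pos [0.4072 0.2793 0.1431] head 2.8786 tilt [0.04 0.1  0.  ] shift [ 0.0014  0.0017 -0.0013] az -0.09 t 30.7 F [-3.3  1.4  9.7] j7 -0.05 w 0.0124
[0.56607291 0.64930354 0.15434072]
```

Call:
step_arm --targets '[{"x":0,"y":0,"z":0,"ax":0,"ay":0,"az":0.02,"grip":-1},{"x":0,"y":0,"z":0,"ax":0,"ay":0,"az":0.04,"grip":-1},{"x":0,"y":0,"z":0,"ax":0,"ay":0,"az":0.05,"grip":-1},{"x":0,"y":0,"z":0,"ax":0,"ay":0,"az":0.05,"grip":-1}]'

```text
time_s: 31.1
ee_pos: [0.4072, 0.2792, 0.1431]
orientation: [0.001, 0.169, 0.986, 0.0]
force: [-3.3, 2.1, 7.5]
width: 0.0123
finger_force: 41.0
```

```bash
python3 - <<'E'
from h import *
go(.4065,.2808,.144,3.02); print(st()[0]["moment"])
E
```

```text
pos [0.4072 0.2792 0.1431] head 2.8022 tilt [0.03 0.12 0.  ] shift [ 0.0016  0.0017 -0.0013] az -0.1386 t 31.1 F [-3.3  2.1  7.5] j7 -0.11 w 0.0123
[0.46294436 0.5362329  0.69708893]
```

The moment rose to 0.70 N m, so it is firmly at the stop. I'll ease the key back within its play and draw it out.

Call:
step_arm --targets '[{"x":0,"y":0,"z":0,"ax":0,"ay":0,"az":-0.05,"grip":-1},{"x":0,"y":0,"z":0,"ax":0,"ay":0,"az":-0.09,"grip":-1},{"x":0,"y":0,"z":0,"ax":0,"ay":0,"az":-0.09,"grip":-1},{"x":0,"y":0,"z":-0.005,"ax":0,"ay":0,"az":-0.09,"grip":-1},{"x":0,"y":0,"z":-0.015,"ax":0,"ay":0,"az":-0.09,"grip":-1},{"x":0,"y":0,"z":-0.025,"ax":0,"ay":0,"az":-0.09,"grip":-1},{"x":0,"y":0,"z":-0.035,"ax":0,"ay":0,"az":-0.09,"grip":-1},{"x":0,"y":0,"z":-0.06,"ax":0,"ay":0,"az":-0.09,"grip":-1},{"x":0,"y":0,"z":-0.1,"ax":0,"ay":0,"az":-0.09,"grip":-1},{"x":-0.03,"y":0,"z":-0.14,"ax":0,"ay":0,"az":-0.09,"grip":-1},{"x":-0.06,"y":0,"z":-0.14,"ax":0,"ay":0,"az":-0.09,"grip":-1},{"x":-0.06,"y":0,"z":-0.14,"ax":0,"ay":0,"az":-0.09,"grip":-1},{"x":-0.06,"y":0,"z":-0.14,"ax":0,"ay":0,"az":-0.09,"grip":-1}]'

```text
time_s: 32.4
ee_pos: [0.4488, 0.2624, 0.247]
orientation: [-0.0, 0.101, 0.995, -0.001]
force: [0.3, 1.2, -0.6]
width: 0.0127
finger_force: 40.0
```

```bash
python3 - <<'E'
from lock import *
go(.4855,-.368,.26,2.586)
im=snap("wrist","w11")
for d in robot.trace("wrist","lock_face")[:1]:
    b=d["box"];print(round(d["p"],2),np.round(b))
    try: lock(im,[b[0]-6,b[1]-6,b[2]+6,b[3]+6])
    except Exception as e: print(e)
E
```

```text
pos [0.4488 0.2624 0.247 ] head 2.9388 tilt [-0.12 -0.04  0.  ] shift [-0.2172 -0.8135 -0.0157] az 0.2246 t 32.4 F [ 0.3  1.2 -0.6] j7 0.24 w 0.0127
0.75 [300. 135. 358. 188.]
brass [328.42670441 160.87201691] (55.820499420166016, 56.1778564453125) [0.4048 0.2812 0.113 ]
slot [0.4049 0.2811 0.113 ] ang mod pi 3.042 0.0271 [39.6 14.9]
```

View pics/w11.png

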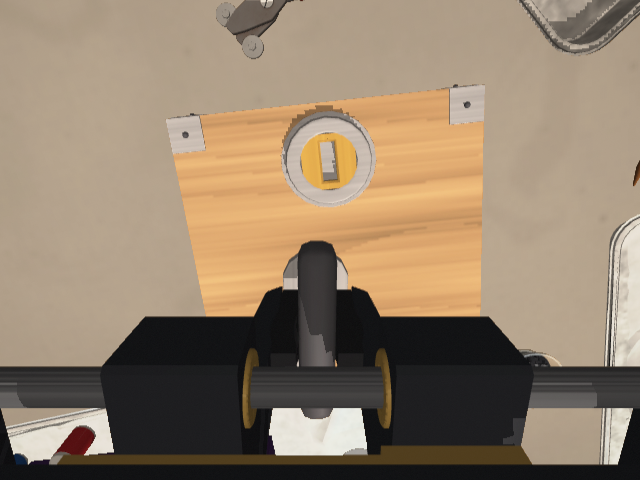

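The slot at (328,161) now lies along the chest's fore-aft axis (3.04 rad), so the chest is locked and shut. I'm taking the key back to its block.

Call:
step_arm --targets '[{"x":-0.01,"y":-0.06,"z":-0.016,"ax":0,"ay":0,"az":0.02,"grip":-1},{"x":-0.03,"y":-0.12,"z":-0.016,"ax":0,"ay":0,"az":0.04,"grip":-1},{"x":-0.05,"y":-0.18,"z":-0.016,"ax":0,"ay":0,"az":0.06,"grip":-1},{"x":-0.06,"y":-0.24,"z":-0.016,"ax":0,"ay":0,"az":0.08,"grip":-1},{"x":-0.08,"y":-0.3,"z":-0.016,"ax":0,"ay":0,"az":0.1,"grip":-1},{"x":-0.1,"y":-0.36,"z":-0.016,"ax":0,"ay":0,"az":0.12,"grip":-1},{"x":-0.11,"y":-0.42,"z":-0.016,"ax":0,"ay":0,"az":0.14,"grip":-1},{"x":-0.13,"y":-0.48,"z":-0.016,"ax":0,"ay":0,"az":0.16,"grip":-1},{"x":-0.14,"y":-0.54,"z":-0.016,"ax":0,"ay":0,"az":0.18,"grip":-1},{"x":-0.16,"y":-0.6,"z":-0.016,"ax":0,"ay":0,"az":0.2,"grip":-1},{"x":-0.18,"y":-0.66,"z":-0.016,"ax":0,"ay":0,"az":0.22,"grip":-1},{"x":-0.19,"y":-0.72,"z":-0.016,"ax":0,"ay":0,"az":0.225,"grip":-1},{"x":-0.21,"y":-0.78,"z":-0.016,"ax":0,"ay":0,"az":0.225,"grip":-1},{"x":-0.217,"y":-0.8135,"z":-0.016,"ax":0,"ay":0,"az":0.225,"grip":-1},{"x":-0.217,"y":-0.8135,"z":-0.016,"ax":0,"ay":0,"az":0.225,"grip":-1},{"x":-0.217,"y":-0.8135,"z":-0.016,"ax":0,"ay":0,"az":0.225,"grip":-1},{"x":-0.217,"y":-0.8135,"z":-0.016,"ax":0,"ay":0,"az":0.225,"grip":-1},{"x":-0.217,"y":-0.8135,"z":-0.016,"ax":0,"ay":0,"az":0.225,"grip":-1}]'

```text
time_s: 34.3
ee_pos: [0.4872, -0.3645, 0.2594]
orientation: [-0.0, 0.272, 0.962, 0.0]
force: [-0.4, -0.5, -1.0]
width: 0.0124
finger_force: 40.0
```

```bash
python3 -c "
from h import *
go(.4856,-.3688,.105,2.5855)"
```

```text
pos [ 0.4872 -0.3645  0.2594] head 2.5904 tilt [ 0.03 -0.03 -0.  ] shift [-0.0013 -0.0062  0.2058] az 0.0031 t 34.3 F [-0.4 -0.5 -1. ] j7 1.17 w 0.0124
```

Call:
step_arm --targets '[{"x":-0.001,"y":-0.006,"z":0.05,"ax":0,"ay":0,"az":0.003,"grip":-1},{"x":-0.001,"y":-0.006,"z":0.1,"ax":0,"ay":0,"az":0.003,"grip":-1},{"x":-0.001,"y":-0.006,"z":0.15,"ax":0,"ay":0,"az":0.003,"grip":-1},{"x":-0.001,"y":-0.006,"z":0.19,"ax":0,"ay":0,"az":0.003,"grip":-1},{"x":-0.001,"y":-0.006,"z":0.206,"ax":0,"ay":0,"az":0.003,"grip":-1},{"x":-0.001,"y":-0.006,"z":0.206,"ax":0,"ay":0,"az":0.003,"grip":-1},{"x":-0.001,"y":-0.006,"z":0.206,"ax":0,"ay":0,"az":0.003,"grip":-1},{"x":-0.001,"y":-0.006,"z":0.206,"ax":0,"ay":0,"az":0.003,"grip":-1}]'

```text
time_s: 35.1
ee_pos: [0.4864, -0.3711, 0.1065]
orientation: [0.002, 0.276, 0.961, -0.0]
force: [0.3, -0.1, -0.7]
width: 0.0124
finger_force: 40.0
```

```bash
python3 -c "
from h import *
go(.4856,-.369,.0745,2.5855)"
```

```text
pos [ 0.4864 -0.3711  0.1065] head 2.5826 tilt [0.01 0.2  0.  ] shift [0.0025 0.0018 0.0427] az -0.0019 t 35.1 F [ 0.3 -0.1 -0.7] j7 1.04 w 0.0124
```

Call:
step_arm --targets '[{"x":0.002,"y":0.0015,"z":0,"ax":0,"ay":0,"az":0,"grip":-1},{"x":0.002,"y":0.0015,"z":0.01,"ax":0,"ay":0,"az":0,"grip":-1},{"x":0.002,"y":0.0015,"z":0.017,"ax":0,"ay":0,"az":0,"grip":-1},{"x":0.002,"y":0.0015,"z":0.023,"ax":0,"ay":0,"az":0,"grip":-1},{"x":0.002,"y":0.0015,"z":0.028,"ax":0,"ay":0,"az":0,"grip":-1},{"x":0.002,"y":0.0015,"z":0.031,"ax":0,"ay":0,"az":0,"grip":-1},{"x":0.002,"y":0.0015,"z":0.031,"ax":0,"ay":0,"az":0,"grip":-1}]'

```text
time_s: 35.8
ee_pos: [0.484, -0.3695, 0.0809]
orientation: [-0.0, 0.276, 0.961, -0.0]
force: [0.1, -2.4, -1.7]
width: 0.0124
finger_force: 40.0
```

```bash
python3 -c "
from h import *
go(.4856,-.369,.0715,2.5855);print(st()[0]['moment'])"
```

```text
pos [ 0.484  -0.3695  0.0809] head 2.582 tilt [-0.04 -0.02  0.  ] shift [-0.0015  0.0017  0.0125] az -0.0022 t 35.8 F [ 0.1 -2.4 -1.7] j7 1.02 w 0.0124
[-0.44745524 -0.06372201 -0.03245251]
```

Call:
step_arm --targets '[{"x":-0.001,"y":0.001,"z":0.005,"ax":0,"ay":0,"az":0,"grip":-1},{"x":-0.001,"y":0.001,"z":0.01,"ax":0,"ay":0,"az":0,"grip":-1},{"x":-0.001,"y":0.001,"z":0.013,"ax":0,"ay":0,"az":0,"grip":-1},{"x":-0.001,"y":0.001,"z":0.015,"ax":0,"ay":0,"az":0,"grip":-1},{"x":-0.001,"y":0.001,"z":0.015,"ax":0,"ay":0,"az":0,"grip":-1}]'

```text
time_s: 36.3
ee_pos: [0.4845, -0.3697, 0.0705]
orientation: [-0.001, 0.276, 0.961, -0.001]
force: [-4.2, -3.9, 4.0]
width: 0.0127
finger_force: 40.2
```

```bash
python3 -c "
from h import *
go(.4856,-.369,.0715,2.5855);print(st()[0]['moment'])"
```

```text
pos [ 0.4845 -0.3697  0.0705] head 2.5816 tilt [-0.12 -0.03  0.  ] shift [-0.0008  0.0015 -0.0014] az -0.0025 t 36.3 F [-4.2 -3.9  4. ] j7 1.01 w 0.0127
[-0.79123325  0.69351567 -0.02094597]
```

Seated on the block at z 0.0705. Releasing, rising clear and taking a last look.

Call:
step_arm --targets '[{"x":0,"y":0,"z":0,"ax":0,"ay":0,"az":0,"grip":-0.3},{"x":0,"y":0,"z":0,"ax":0,"ay":0,"az":0,"grip":0},{"x":0,"y":0,"z":0,"ax":0,"ay":0,"az":0,"grip":0},{"x":0,"y":0,"z":0,"ax":0,"ay":0,"az":0,"grip":0},{"x":0,"y":0,"z":-0.03,"ax":0,"ay":0,"az":0,"grip":0},{"x":0,"y":0,"z":-0.08,"ax":0,"ay":0,"az":0,"grip":0},{"x":0,"y":0,"z":-0.14,"ax":0,"ay":0,"az":0,"grip":0},{"x":-0.04,"y":0,"z":-0.2,"ax":0,"ay":0,"az":0,"grip":0},{"x":-0.08,"y":0,"z":-0.26,"ax":0,"ay":0,"az":0,"grip":0},{"x":-0.08,"y":0,"z":-0.26,"ax":0,"ay":0,"az":0,"grip":0},{"x":-0.08,"y":0,"z":-0.26,"ax":0,"ay":0,"az":0,"grip":0}]'

```text
time_s: 37.4
ee_pos: [0.5377, -0.4006, 0.2663]
orientation: [0.002, 0.276, 0.961, -0.0]
force: [-0.2, 0.7, -1.1]
width: 0.0438
finger_force: 0.0
```

```bash
python3 - <<'E'
from h import *
go(.4856,-.369,.2,2.5855)
im=snap("wrist","w12"); im2=snap("side")
n2=proj("side",[.485,-.369,.06])[0]
k=im2[int(n2[1])-30:int(n2[1])+30,int(n2[0])-40:int(n2[0])+40]
cv2.imwrite("pics/c12.png",np.hstack([cv2.resize(im,(400,300)),cv2.resize(k,(400,300),interpolation=cv2.INTER_CUBIC)])[:,:,::-1])
E
```

```text
pos [ 0.5377 -0.4006  0.2663] head 2.5824 tilt [0.05 0.19 0.  ] shift [ 0.0815 -0.0013  0.0882] az -0.0019 t 37.4 F [-0.2  0.7 -1.1] j7 1.22 w 0.0438
```

View pics/c12.png

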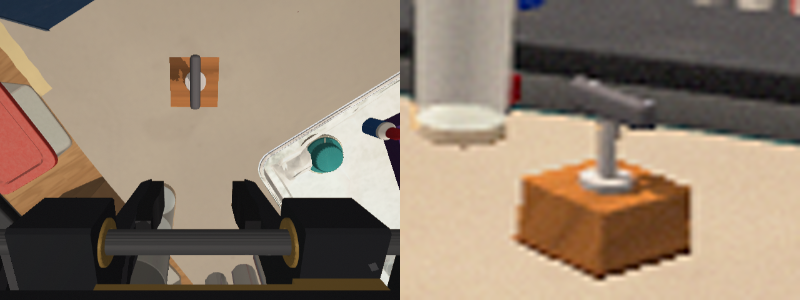

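The key stands home in its block at (195,80) in the wrist half, with its collar flush on the block at (605,180) in the side half. I'm handing in.

```bash
python3 -c "
from cell import robot
print(robot.job_done())"
```

```text
the job is handed in; nothing more can be done
None
```

The job is done and handed in: the large and small tubs (the only two out) are nested in the chest, the lid is shut and locked, and the key is fully home in its block.

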